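# Snap the slide carriage into the inclined gear-inspection rest

## Task

Load the narrow slide carriage into the tilted inspection rest: lay it in the groove bevelled nose first and slide it gently up the slope, past the spring catch and against the end stop, until the catch clicks behind its tail; then let go, so that the catch alone holds it in against the ejector spring. Do not ram the end stop, and leave the other things on the bench where they are.

Things in the scene. Friction and masses are not known exactly. Their poses are not given: they have to be found in the camera images.
- carriage: the narrow carriage to load: aluminium slab 96 x 44 x 16 mm with a grip lug on top, 26 (x) x 28 (y) x 40 mm high, top 56 mm above the underside; 0.25 to 0.42 kg. Origin on the underside below the lug's centre, z up, x to the nose: slab from x = -42 mm (square tail) to +54 mm (nose, front corners bevelled 10 x 10 mm). Starts flat on the table. Grip the lug by its y faces, tips above the slab
- wide_carriage: look-alike that does not fit: the same length, nose and lug, but the slab is 62 mm wide. Leave it where it is
- stand: inspection rest, fixed to the table: plate 220 x 190 x 12 mm, two grey cheeks at y = +-86 mm, tops at 141 mm; origin under its centre, x the way the carriage goes in, away from the robot. The light bed turns on an axis along y, 130 mm above the origin; on it sits the dark latch head (funnel, guides, catch, bridge, end stop), clamped anywhere in a 24 mm range along the bed; where is not reported: feel or see
- bed (a joint): slope of the bed in rad, far end up, clamped wherever it was left (0.42 to 0.68 at the start); need not be moved. The head's guides are 47 mm apart and 12 mm high; its bridge covers the last 24 mm of the loaded carriage's nose, underside 19 mm, top 27 mm above the groove floor; the end stop joins it; the catch housing on the left is 10 mm high
- mouth (a point): middle of the groove floor at the bed's lower, open end; x up the slope, y left, z square to the floor; the trunnion axis crosses at x = 150 mm. Groove walls 12 mm high, 57 mm apart up to the head's 20 mm long funnel (its start: x = 70 to 94 mm). Lay the carriage in from above with its origin at x = 30 mm, axes alike: nose still short of the catch. Oiled (friction about 0.2): let go early, it slides out
- catch (a joint): travel of the spring catch, a steel nose in the groove's left (+y) wall, ramped towards the mouth, square behind, 2 to 11 mm above the floor. In m: 0 = sprung out, 7 mm into the groove; 0.003 to 0.007 while the carriage's side holds it back. Spring 1.4 N at 0, 4.5 N at 0.007. It snaps back behind the tail only in the last 2.5 mm before the nose meets the end stop
- ejector (a joint): travel of the sprung ejector pin in the end stop, m: 0 = 12 mm proud, 0.012 = flush: carriage hard on the stop, its origin 158 to 182 mm up-slope of the mouth point. Spring 1 to 3 N. Loaded and let go, the carriage rests on the catch, pin at about 0.009. Sliding takes 3 to 12 N; the stop is felt as a sharp rise: push to about 20 N. Over 60 N between carriage and rest is ramming
- vblock: bystander: steel V-block 70 x 35 x 52 mm, origin under its centre
- micrometer: bystander: micrometer lying flat, about 150 x 40 x 17 mm, origin under its frame
- setting_ring: bystander: steel setting ring, 44 mm across, 14 mm high, origin under its centre
- marker: bystander: black marker pen, 12 mm thick, 120 mm long, lying on the table
- oil_bottle: bystander: small white oil bottle, 44 mm across, 110 mm high, origin under its centre
- gear_rest: fixed: toothed gear on a black shaft lying on two steel V-blocks, 100 x 200 x 105 mm high, shaft along its y, origin under its centre
Not all that is in view belongs to the job. What is shaped like the carriage but blue or orange is not meant.

How it is judged:
By the outcome, as a careful person would: the job done as asked, in the order asked, and still so for the second after the job is handed in, with the robot touching nothing.
It also fails if it takes over 51 s, if anything falls off the work surface, if the arm or the gripper's body presses on something with over 40 N, if the wrist force passes 120 N, or if a joint passes its speed limit or range.

## Robot

A 6-joint arm with a two-finger parallel gripper is mounted at the origin on the work surface. World frame = base frame: x ahead of the robot, y to its left, z up, the work surface at z = 0. Lengths are in mm, angles in rad, forces in N, time in s.
With the tool pointing down it reaches from about 300 to 950 mm from the base axis. Payload 3.1 kg.
Tool frame: the origin (TCP) lies at the very end of the fingers, on their centre line; the grasp point (between the pads) lies 19 mm behind it (ctrl.grip_point_offset is the distance from the TCP to the grasp point, in mm); y points along the fingers, x is the direction in which the jaws open and shut, and the axes are right-handed (so a half turn about y gives the same grasp; the last joint's range is limited). The gripper opens to 85 mm and grips with 20 to 120 N. Pads are 22 mm wide; open, the fingers measure 114 mm over their backs; the gripper's body (76 mm by 85 mm) begins 54 mm behind the grasp point. The pads swing forward as they close: fully open they stand 13 mm farther back than shut.
Start: joints at [-1.272, 0.308, 1.634, -0, 1.2, -0.07], TCP at [225.284, -582.991, 231.272] pointing down, gripper open.
Joint ranges: [-3.06, 3.06], [-0.79, 1.96], [0.05, 2.63], [-1.19, 4.34], [0.05, 2.64], [-2.94, 2.94]. Speed limits (rad/s): [2.79, 2.79, 3.14, 3.14, 3.14, 3.14].

## Interface

Orientations are given as [roll, pitch, yaw] about the fixed x, y, z axes, in that order (R = Rz(yaw) Ry(pitch) Rx(roll)).
In Python, from workcell import ctrl gives the robot as it stands.
- The arm moves only by the tool carry_out, never from a script. Its argument "plan" is a list of rows, each an object of numbers: "x", "y", "z": the shift along the world's x, y, z in m; "ax", "ay", "az": the turn, a rotation vector about the world's x, y, z in degrees; "jaw": the opening, from 0 (shut) to 1 (fully open). In form: [{"x": .., "y": .., "z": .., "ax": .., "ay": .., "az": .., "jaw": ..}, ...]. A call has 1 to 12 rows; each row is the pose to reach, as a shift and turn from the pose commanded when the call began; what a row does not reach only later rows make up. A row lasts 1/12 s, in which the tool goes at most 41.7 mm and 7.16 degrees, less where a joint would pass 70% of its speed; a pose out of reach is approached as far as the arm can. A call with a gripper value outside its range is refused whole. The fingers move at their own pace and stop on an object; the grip force is fixed at half the most. Time passes only in rows, so rows that repeat a pose let the fingers close. It gives the time, the measured TCP pose, the force and the opening at its end, in the units of the state.
- ctrl.get_obs(): the state, without advancing time (a new reading comes with each control period).
- ctrl.camera(name): name is "scene" or "top" or "wrist"; returns a dict with "image" (384x512x3 uint8, blue, green, red), "range_z" (384x512 float32, mm along the optical axis (not along the pixel's ray), 0 where there is no reading), "fx", "fy", "cx", "cy" (pixels), "view" (4x4, takes a point from world to camera coordinates); the wrist camera has in their place "tool_from_camera" (4x4, takes a point from camera to tool coordinates, whose origin is the TCP and whose axes are the tool frame's). Camera axes: x right, y up, looking along -z (the intrinsics and any distortion apply to the point x, -y, -z); pixel columns grow to the right and rows downward; lengths in mm; the calibration is good to about 2 mm. A picture is of the moment at which its call begins: read the wrist's pose just before it.
- ctrl.hand_in(): hands the job in, once; it reports no verdict.
The state is a dict: "clock": time; "q": joint angles; "qvel": joint speeds; "effort": joint torques, N m; "tcp_pos": TCP position; "orientation": TCP orientation; "ft_force": force on the tool from outside, world axes, zero at the start; "ft_torque": the same for the moment, N m; "opening": opening from 0.0 (shut) to 1.0 (fully open).
Only numpy, scipy, OpenCV 4.12 (cv2) and the standard library are available. Lean on these libraries where they do the work, as an engineer would, in place of code of your own. Each camera call takes 0.05 s, during which the arm holds its last target.

## Working session

There is one attempt and no reset: what is moved stays moved. The work goes in short steps, Python scripts to look and compute and a tool call to move; the robot and the scene stay as the last step left them, time stands still between calls to the robot, and variables do not carry over. Pictures are saved under pics/ and viewed, and the job is handed in when it is done.

Besides the shell and the picture viewer there is one more tool, called after "Call:" in YAML: its name, and indented under it one key for each argument. carry_out: Moves the arm, as the interface text tells. Its arguments: {"type":"object","properties":{"plan":{"type":"array","items":{"type":"object","properties":{"x":{"type":"number"},"y":{"type":"number"},"z":{"type":"number"},"ax":{"type":"number"},"ay":{"type":"number"},"az":{"type":"number"},"jaw":{"type":"number"}}}}},"required":["plan"]}

```bash
ls; mkdir -p pics; cat > h.py <<'E'
import numpy as np,cv2
from workcell import ctrl
from scipy.spatial.transform import Rotation as R
def grab(n):
    o=ctrl.get_obs(); c=ctrl.camera(n); c['obs']=o
    if n=='wrist':
        T=np.eye(4);T[:3,:3]=R.from_euler('xyz',o['orientation']).as_matrix();T[:3,3]=o['tcp_pos']
        c['W']=T@np.array(c['tool_from_camera'])
    else: c['W']=np.linalg.inv(np.array(c['view']))
    return c
def pts(c):
    z=c['range_z'];v,u=np.mgrid[:z.shape[0],:z.shape[1]]
    P=np.stack([(u-c['cx'])/c['fx']*z,-(v-c['cy'])/c['fy']*z,-z,np.ones_like(z)],-1)
    return (P@c['W'].T)[...,:3]
E
python3 - <<'E'
from h import *
o=ctrl.get_obs();print(o)
for n in['scene','top','wrist']:
    c=grab(n);cv2.imwrite(f'pics/{n}0.png',c['image']);np.save(f'{n}0.npy',pts(c));print(n,{k:(v if not hasattr(v,'shape') else v.shape) for k,v in c.items() if k not in('obs','W')},c['W'])
E
```

```text
pics
{'clock': 0.0, 'q': array([-1.27170156e+00,  3.08982615e-01,  1.63521315e+00, -3.47462481e-06,
        1.19968066e+00, -6.96854086e-02]), 'qvel': array([2.73292514e-03, 5.74859240e-06, 1.46022898e-03, 1.54787057e-03,
       2.32634060e-03, 5.11089685e-05]), 'effort': array([-1.37521743e-03, -4.15253413e+01, -2.76665282e+01, -1.98656808e-04,
        1.01797210e-02,  1.40432493e-05]), 'tcp_pos': array([ 225.03634791, -582.19413325,  230.0483377 ]), 'orientation': array([-1.57064054,  0.00227846, -1.20201471]), 'ft_force': array([ 0.26348965, -0.29636065,  0.21754881]), 'ft_torque': array([-0.03232412,  0.01289118,  0.01219543]), 'opening': 1.0013220356417902}
scene {'image': (384, 512, 3), 'range_z': (384, 512), 'fx': 379.40361310693595, 'fy': 379.40361310693595, 'cx': 255.21266215544003, 'cy': 196.68872111364158, 'view': (4, 4)} [[ 7.00231237e-01 -5.08790882e-01  5.00807402e-01  1.04351249e+03]
 [ 7.13859368e-01  4.90153931e-01 -5.00153904e-01 -5.39960240e+02]
 [ 9.00102882e-03  7.07729442e-01  7.06426230e-01  8.69624658e+02]
 [ 0.00000000e+00  0.00000000e+00  0.00000000e+00  1.0
[... 205 characters left out ...]
80365986e-01 -1.96786675e-01  3.19930932e+02]
 [-9.99863490e-01 -1.01904035e-02  1.30060419e-02  7.46169226e-01]
 [ 1.07453454e-02  1.96923056e-01  9.80360060e-01  1.10178127e+03]
 [ 0.00000000e+00  0.00000000e+00  0.00000000e+00  1.00000000e+00]]
wrist {'image': (384, 512, 3), 'range_z': (384, 512), 'fx': 335.6957877121418, 'fy': 335.6957877121418, 'cx': 256.61152106206544, 'cy': 194.69156394231743, 'tool_from_camera': (4, 4)} [[ 3.61137062e-01  8.88239570e-01  2.83919864e-01  2.98150203e+02]
 [-9.32511413e-01  3.44505564e-01  1.08343806e-01 -5.53900892e+02]
 [-1.57671722e-03 -3.03885477e-01  9.52707264e-01  3.71029856e+02]
 [ 0.00000000e+00  0.00000000e+00  0.00000000e+00  1.00000000e+00]]
```

View pics/scene0.png

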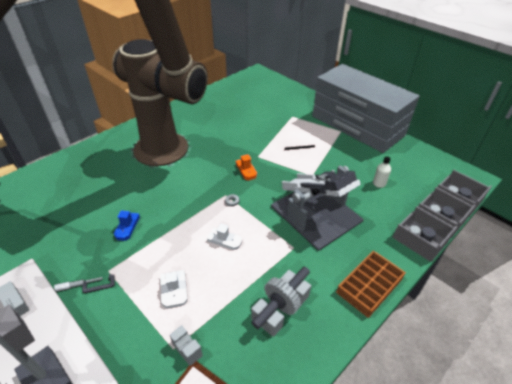

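View pics/top0.png

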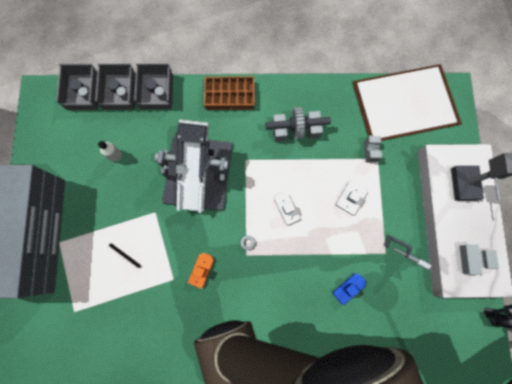

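View pics/wrist0.png

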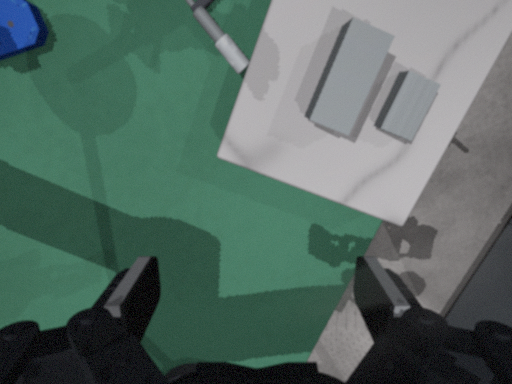

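```bash
python3 - <<'E'
from h import *
im=cv2.imread('pics/top0.png');P=np.load('top0.npy')
cv2.imwrite('pics/crop_top.png',cv2.resize(im[165:245,255:385],None,fx=6,fy=6,interpolation=cv2.INTER_CUBIC))
cv2.imwrite('pics/crop_rest.png',cv2.resize(im[110:225,145:245],None,fx=5,fy=5,interpolation=cv2.INTER_CUBIC))
im2=cv2.imread('pics/scene0.png')
cv2.imwrite('pics/crop_scene.png',cv2.resize(im2[155:255,260:375],None,fx=5,fy=5,interpolation=cv2.INTER_CUBIC))
# slab points
for n in['top','scene']:
    P=np.load(n+'0.npy');z=P[...,2]
    m=((z>9)&(z<70)&(P[...,0]>250)&(P[...,0]<480)&(P[...,1]<-20)&(P[...,1]>-400)).astype(np.uint8)
    k,l,s,ce=cv2.connectedComponentsWithStats(m)
    for i in range(1,k):
        if s[i,4]>80:
            p=P[l==i];sl=p[(p[:,2]<24)];lg=p[p[:,2]>45]
            print(n,ce[i],s[i,4],'slabrect',cv2.minAreaRect(sl[:,:2].astype(np.float32)),np.median(sl[:,2]),'lug',lg.mean(0) if len(lg) else 0,len(lg))
E
```

```text
top [289.59793814 215.74742268] 194 slabrect ((467.66925048828125, -122.13921356201172), (43.49467086791992, 43.975196838378906), 23.812807083129883) 15.836306804237665 lug [ 476.02350855 -113.5744892    55.26991265] 25
top [353.09964413 282.74021352] 281 slabrect ((270.6765441894531, -294.593994140625), (79.99274444580078, 40.15929412841797), 89.40386962890625) 15.507859569317134 lug [ 255.19880401 -283.76078888   54.9257571 ] 47
scene [125.43661972 225.34929577] 355 slabrect ((260.4031982421875, -297.2886962890625), (44.79955291748047, 80.10536193847656), 37.509239196777344) 15.233601391950288 lug [ 259.11294235 -287.02326321   53.01961876] 60
scene [212.61538462 234.32967033] 91 slabrect ((461.76727294921875, -127.0224609375), (24.873310089111328, 45.46525573730469), 26.432064056396484) 15.298795229256712 lug 0 0
```

```bash
python3 - <<'E'
from h import *
for n in['top','scene']:
    P=np.load(n+'0.npy');z=P[...,2]
    m=(z>30)&(P[...,0]>380)&(P[...,0]<720)&(P[...,1]>30)&(P[...,1]<260)
    print(n,m.sum()); 
    if n=='top':
        v,u=np.where(m);print(u.min(),u.max(),v.min(),v.max())
        for r in range(115,222,4): print(r,[tuple(np.round(P[r,c]).astype(int)) for c in range(160,232,10)])
E
```

```text
top 3404
155 227 119 212
115 [(np.int64(801), np.int64(287), np.int64(-1)), (np.int64(801), np.int64(255), np.int64(-1)), (np.int64(801), np.int64(222), np.int64(-1)), (np.int64(802), np.int64(190), np.int64(-4)), (np.int64(801), np.int64(158), np.int64(-2)), (np.int64(799), np.int64(125), np.int64(1)), (np.int64(800), np.int64(93), np.int64(-1)), (np.int64(797), np.int64(60), np.int64(4))]
119 [(np.int64(787), np.int64(286), np.int64(0)), (np.int64(788), np.int64(255), np.int64(-2)), (np.int64(709), np.int64(185), np.int64(183)), (np.int64(786), np.int64(189), np.int64(1)), (np.int64(786), np.int64(157), np.int64(0)), (np.int64(785), np.int64(125), np.int64(2)), (np.int64(787), np.int64(93), np.int64(-2)), (np.int64(786), np.int64(60), np.int64(-2))]
123 [(np.int64(775), np.int64(287), np.int64(-3)), (np.int64(772), np.int64(253), np.int64(4)), (np.int64(690), np.int64(181), np.int64(202)), (np.int64(694), np.int64(157), np.int64(190)), (np.int64(694), np.int64(130), np.int64(191)), (np.int64(772), np.int64(125), np.int64(1)), (np.int64(772), np.int64(92), np.int64(0)), (np.int64(77
[... 8266 characters left out ...]
4(-1)), (np.int64(474), np.int64(244), np.int64(-1)), (np.int64(474), np.int64(213), np.int64(-1)), (np.int64(473), np.int64(182), np.int64(1)), (np.int64(473), np.int64(152), np.int64(-1)), (np.int64(472), np.int64(121), np.int64(0)), (np.int64(472), np.int64(91), np.int64(0)), (np.int64(472), np.int64(60), np.int64(-2))]
219 [(np.int64(462), np.int64(274), np.int64(0)), (np.int64(461), np.int64(243), np.int64(0)), (np.int64(461), np.int64(213), np.int64(1)), (np.int64(461), np.int64(183), np.int64(-3)), (np.int64(461), np.int64(152), np.int64(-2)), (np.int64(460), np.int64(121), np.int64(3)), (np.int64(460), np.int64(90), np.int64(1)), (np.int64(459), np.int64(60), np.int64(1))]
scene 2062
```

View pics/crop_top.png

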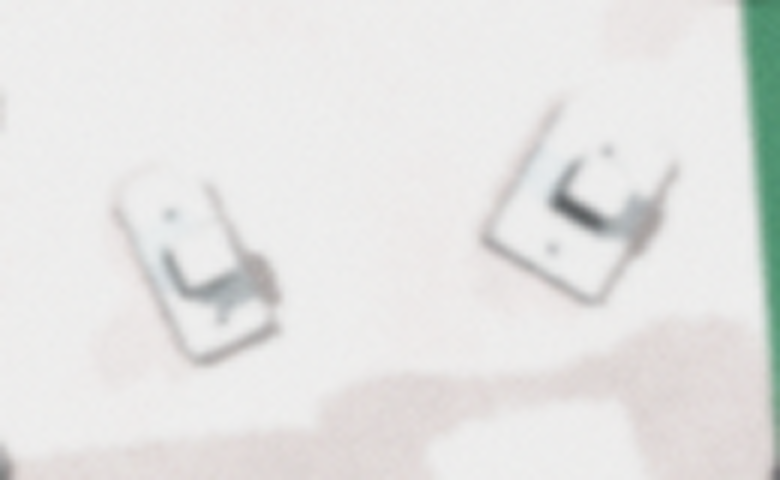

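View pics/crop_rest.png

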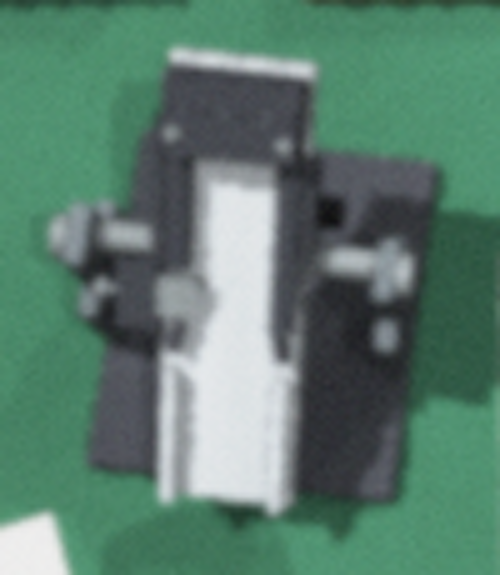

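View pics/crop_scene.png

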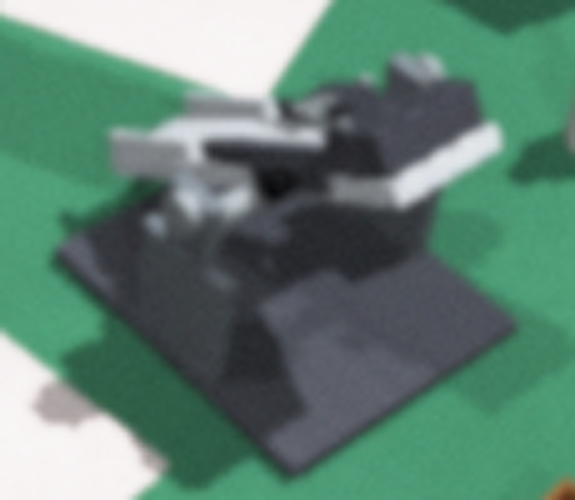

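The left slab at top px (288,208) is the narrow one, with its bevelled nose up-left. The right one at (352,197) is clearly wider. The blue (350,289) and orange (201,270) ones are excluded. The rest is at about px (195,165), with its mouth towards the robot. I'll move over the carriage for a closer confirmation.

Call:
carry_out:
  plan:
    - {"x":0.02,"y":0.04}
    - {"x":0.04,"y":0.077}
    - {"x":0.058,"y":0.115}
    - {"x":0.077,"y":0.15}
    - {"x":0.096,"y":0.19}
    - {"x":0.115,"y":0.227}
    - {"x":0.134,"y":0.265}
    - {"x":0.153,"y":0.303}
    - {"x":0.172,"y":0.34}
    - {"x":0.19,"y":0.378}
    - {"x":0.21,"y":0.415}
    - {"x":0.225,"y":0.445}

```text
validation failed for argument at $.pl...
```

Call:
carry_out:
  plan:
    - {"x":0.01,"y":0.02}
    - {"x":0.01,"y":0.025}
    - {"x":0.01,"y":0.025}

```text
validation failed for argument at $.pl...
```

```bash
python3 - <<'E'
from h import *
c=grab('wrist');cv2.imwrite('pics/w1.png',c['image']);P=pts(c);np.save('w1.npy',P);np.save('w1W.npy',c['W']);print(c['obs']['tcp_pos'],c['obs']['orientation'],c['obs']['clock'])
E
```

```text
[ 225.10951474 -582.37025117  230.29068626] [-1.57064305  0.0018322  -1.20198521] 0.15
```

View pics/w1.png

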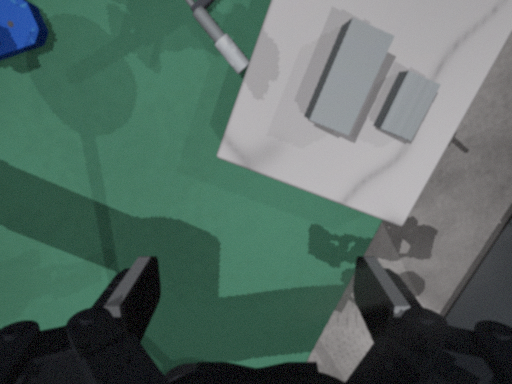

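The move was refused, so the arm didn't move. It probably needs all seven fields in every row.

Call:
carry_out:
  plan:
    - {"x":0.02,"y":0.04,"z":0,"ax":0,"ay":0,"az":0,"jaw":1}
    - {"x":0.037,"y":0.075,"z":0,"ax":0,"ay":0,"az":0,"jaw":1}
    - {"x":0.055,"y":0.112,"z":0,"ax":0,"ay":0,"az":0,"jaw":1}
    - {"x":0.074,"y":0.15,"z":0,"ax":0,"ay":0,"az":0,"jaw":1}
    - {"x":0.092,"y":0.187,"z":0,"ax":0,"ay":0,"az":0,"jaw":1}
    - {"x":0.11,"y":0.224,"z":0,"ax":0,"ay":0,"az":0,"jaw":1}
    - {"x":0.13,"y":0.26,"z":0,"ax":0,"ay":0,"az":0,"jaw":1}
    - {"x":0.148,"y":0.298,"z":0,"ax":0,"ay":0,"az":0,"jaw":1}
    - {"x":0.167,"y":0.335,"z":0,"ax":0,"ay":0,"az":0,"jaw":1}
    - {"x":0.185,"y":0.372,"z":0,"ax":0,"ay":0,"az":0,"jaw":1}
    - {"x":0.205,"y":0.41,"z":0,"ax":0,"ay":0,"az":0,"jaw":1}
    - {"x":0.225,"y":0.445,"z":0,"ax":0,"ay":0,"az":0,"jaw":1}

```text
clock: 1.2
tcp_pos: [450.5, -135.9, 231.4]
orientation: [-1.571, -0.0, -1.202]
ft_force: [0.3, -0.6, -0.8]
opening: 0.996
```

Call:
carry_out:
  plan:
    - {"x":0.01,"y":0.02,"z":0,"ax":0,"ay":0,"az":0,"jaw":1}
    - {"x":0.01,"y":0.025,"z":0,"ax":0,"ay":0,"az":0,"jaw":1}
    - {"x":0.01,"y":0.025,"z":0,"ax":0,"ay":0,"az":0,"jaw":1}

```text
clock: 1.45
tcp_pos: [460.2, -111.5, 231.1]
orientation: [-1.572, 0.0, -1.198]
ft_force: [-0.2, -0.1, 0.9]
opening: 0.996
```

```bash
python3 - <<'E'
from h import *
c=grab('wrist');cv2.imwrite('pics/w2.png',c['image']);P=pts(c);np.save('w2.npy',P);np.save('w2W.npy',c['W']);print(c['obs']['tcp_pos'],c['obs']['orientation'],c['obs']['clock'])
E
```

```text
[ 460.23295842 -111.53541297  231.07560981] [-1.57155575e+00  3.56614219e-04 -1.19846829e+00] 1.45
```

View pics/w2.png

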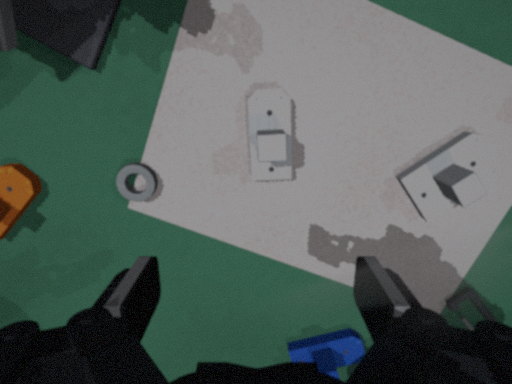

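The narrow carriage is at wrist px (270,135): bevelled corners up, lug at (271,147). The wide one is at (445,175). Next: enlarge and measure.

```bash
python3 - <<'E'
from h import *
im=cv2.imread('pics/w2.png');P=np.load('w2.npy');z=P[...,2]
cv2.imwrite('pics/w2crop.png',cv2.resize(im[75:230,215:505],None,fx=2.7,fy=2.7,interpolation=cv2.INTER_CUBIC))
for nm,(u0,u1,v0,v1) in dict(narrow=(225,320,75,195),wide=(385,500,120,230)).items():
    sub=np.zeros(z.shape,bool);sub[v0:v1,u0:u1]=1
    sl=P[sub&(z>12)&(z<20)];lg=P[sub&(z>52)&(z<60)]
    r=cv2.minAreaRect(sl[:,:2].astype(np.float32));q=cv2.minAreaRect(lg[:,:2].astype(np.float32))
    print(nm,'slab',r,np.median(sl[:,2]),'lug',q,lg.mean(0),len(lg))
    if nm=='narrow':
        bp=cv2.boxPoints(r);print(bp)
E
```

```text
narrow slab ((492.87249755859375, -113.47927856445312), (96.35214233398438, 44.01414108276367), 23.8421573638916) 14.245506774303465 lug ((487.5730285644531, -115.81279754638672), (26.18583869934082, 27.906442642211914), 23.334163665771484) [ 487.8764117  -115.61217997   54.13835522] 792
[[ 439.912   -112.82389]
 [ 457.7033  -153.08197]
 [ 545.833   -114.13467]
 [ 528.0417   -73.87659]]
wide slab ((525.3432006835938, -316.8427734375), (63.487327575683594, 96.76607513427734), 58.2171516418457) 14.316556150256929 lug ((520.0300903320312, -313.2804260253906), (28.698976516723633, 26.414167404174805), 56.91470718383789) [ 520.31423567 -312.64352527   54.19560302] 723
```

View pics/w2crop.png

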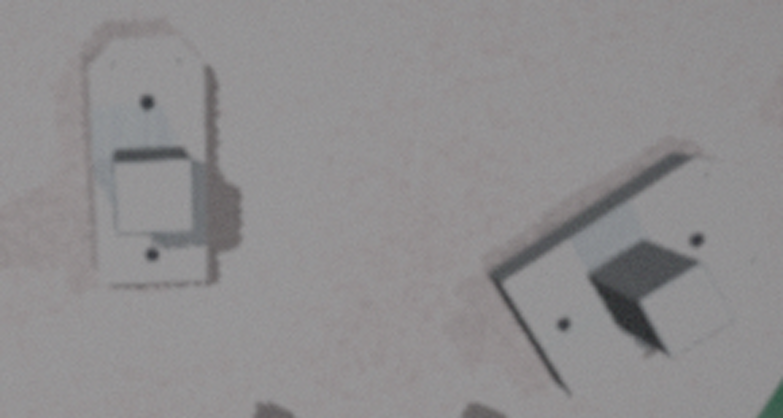

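Confirmed narrow: it measures 44 x 96 mm with yaw 23.7° and the lug at (487.5,-115.8). The other measures 63 mm wide. I'll look at the rest first while the hand is empty.

```bash
cat >> h.py <<'E'
def bedR(yaw,s):
    cy,sy=np.cos(yaw),np.sin(yaw)
    xb=np.array([cy*np.cos(s),sy*np.cos(s),np.sin(s)]);yb=np.array([-sy,cy,0]);zb=np.cross(xb,yb)
    return np.stack([xb,yb,zb],1)
def toolR(B): return np.stack([-B[:,1],-B[:,2],B[:,0]],1)
def turn(Rt,o): return np.degrees((R.from_matrix(Rt)*R.from_euler('xyz',o['orientation']).inv()).as_rotvec())
E
python3 - <<'E'
from h import *
P=np.load('top0.npy').reshape(-1,3)
im=cv2.imread('pics/top0.png')
P=P.reshape(384,512,3)
m=np.zeros((384,512),bool)
m[150:208,186:198]=1
p=P[m];p=p[(p[:,2]>30)];c=p.mean(0)
for _ in range(3):
    A=np.c_[p[:,:2],np.ones(len(p))];k=np.linalg.lstsq(A,p[:,2],rcond=None)[0];r=p[:,2]-A@k;p=p[abs(r)<4]
print(k,len(p),r.std(),'slope',np.arctan(np.hypot(*k[:2])),'yaw deg',np.degrees(np.arctan2(k[1],k[0])))
o=ctrl.get_obs()
B=bedR(np.radians(-6),.59);print(turn(toolR(B),o))
print(B)
mouth=np.array([491,160,50]);print('tcp target',mouth+B@[100,0,130], o['tcp_pos'])
E
```

```text
[ 6.50709058e-01 -8.70157667e-02 -2.51532747e+02] 644 1.8226516830585748 slope 0.5809320202615171 yaw deg -7.616664977865586
[  4.54252979 -33.87516884 -26.43601916]
[[ 0.8263887   0.10452846 -0.55331322]
 [-0.08685695  0.9945219   0.05815556]
 [ 0.55636102  0.          0.83094068]]
tcp target [501.70815144 158.87452793 213.65839057] [ 459.90231632 -112.72042451  231.05792957]
```

Call:
carry_out:
  plan:
    - {"x":0.005,"y":0.035,"z":0.02,"ax":0.5,"ay":-3.8,"az":-3,"jaw":1}
    - {"x":0.01,"y":0.07,"z":0.03,"ax":1.0,"ay":-8,"az":-6,"jaw":1}
    - {"x":0.015,"y":0.105,"z":0.03,"ax":1.6,"ay":-12,"az":-9.3,"jaw":1}
    - {"x":0.02,"y":0.14,"z":0.03,"ax":2.2,"ay":-16.5,"az":-12.8,"jaw":1}
    - {"x":0.025,"y":0.175,"z":0.02,"ax":2.8,"ay":-21,"az":-16.3,"jaw":1}
    - {"x":0.03,"y":0.21,"z":0.01,"ax":3.4,"ay":-25.5,"az":-19.9,"jaw":1}
    - {"x":0.036,"y":0.24,"z":0,"ax":4.0,"ay":-30,"az":-23.4,"jaw":1}
    - {"x":0.042,"y":0.272,"z":0,"ax":4.5,"ay":-33.9,"az":-26.4,"jaw":1}
    - {"x":0.042,"y":0.272,"z":0,"ax":4.5,"ay":-33.9,"az":-26.4,"jaw":1}
    - {"x":0.042,"y":0.272,"z":0,"ax":4.5,"ay":-33.9,"az":-26.4,"jaw":1}
    - {"x":0.042,"y":0.272,"z":0,"ax":4.5,"ay":-33.9,"az":-26.4,"jaw":1}

```text
clock: 2.42
tcp_pos: [501.4, 159.4, 229.9]
orientation: [-0.98, -0.001, -1.675]
ft_force: [-0.5, -0.3, -0.7]
opening: 0.999
```

```bash
python3 - <<'E'
from h import *
c=grab('wrist');cv2.imwrite('pics/w3.png',c['image']);P=pts(c);np.save('w3.npy',P);np.save('w3W.npy',c['W']);print(c['obs']['tcp_pos'],c['obs']['orientation'],c['obs']['clock'])
E
```

```text
[501.44435592 159.42785333 229.94220247] [-9.80134626e-01 -7.79765472e-04 -1.67525753e+00] 2.4167
```

View pics/w3.png

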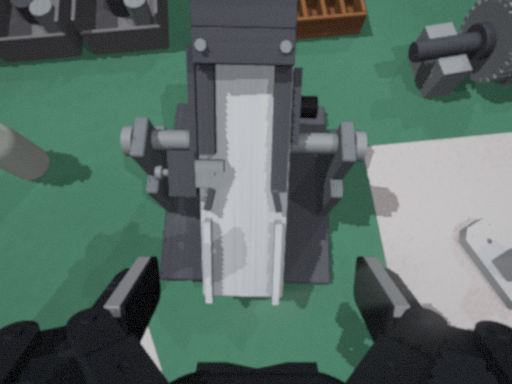

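The wrist view shows the groove from its mouth at px row ~296 up to the bridge at row ~62. The floor spans columns ~213–272, the catch housing is at (210,173), and the funnel starts at row ~213. Now I'll fit it.

```bash
python3 - <<'E'
from h import *
P=np.load('w3.npy')
m=np.zeros((384,512),bool);m[90:280,232:262]=1
p=P[m];p=p[p[:,2]>0]
for _ in range(5):
    A=np.c_[p[:,:2],np.ones(len(p))];k=np.linalg.lstsq(A,p[:,2],rcond=None)[0];r=p[:,2]-A@k;p=p[abs(r)<2.5*r.std()+.3]
s=np.arctan(np.hypot(*k[:2]));yaw=np.arctan2(k[1],k[0]);print(k,len(p),r.std(),'slope',s,'yaw',np.degrees(yaw))
B=bedR(yaw,s);o=np.array([491,160,k@[491,160,1]])
Q=(P-o)@B; np.save('w3bed.npy',Q)
for v in list(range(55,110,6))+list(range(110,310,12)):
    row=Q[v,180:305:4];print(v,'x%.0f'%np.median(Q[v,235:255,0]),' '.join('%.0f/%.0f'%(a[1],a[2]) for a in row if abs(a[2])<45))
E
```

```text
[ 6.55104288e-01 -8.66959272e-02 -2.56748339e+02] 5639 0.7834907759553971 slope 0.5839412110138993 yaw -7.53866706602544
55 x207 59/7 51/28 49/28 46/27 43/28 40/28 37/27 34/27 31/28 29/26 26/28 23/26 20/27 17/26 14/28 12/28 9/26 6/27 3/26 0/26 -3/26 -6/27 -8/27 -11/27 -14/26 -17/27 -20/27
61 x203 58/8 52/27 49/28 46/26 43/26 40/26 37/27 34/27 32/27 29/28 26/26 23/27 20/27 17/27 14/28 12/26 9/27 6/27 3/27 0/27 -3/28 -6/27 -9/27 -11/27 -14/27 -17/26 -20/26
67 x201 59/8 55/9 52/12 49/11 46/12 42/13 39/12 38/-1 35/0 32/1 28/0 25/-0 22/1 19/-0 16/0 13/-0 9/0 6/1 3/-0 -0/0 -3/-0 -7/0 -9/12 -12/13 -15/12 -18/12 -21/12 -25/6 -28/8
73 x196 59/8 56/8 52/13 49/12 46/12 43/12 40/12 38/0 35/-1 32/1 28/1 25/-0 22/-1 19/0 16/-1 12/1 9/0 6/0 3/-1 -0/-0 -4/0 -7/-0 -10/11 -13/12 -16/12 -19/12 -23/0 -25/8 -28/8
79 x192 59/8 56/9 52/14 49/12 46/12 43/12 40/12 38/-0 35/-0 32/-0 28/1 25/-0 22/2 19/1 16/-1 12/0 9/-0 6/-1 3/0 -0/2 -4/0 -7/-1 -10/12 -13/12 -16/13 -19/12 -23/-0 -25/8 -29/8
85 x187 59/7 56/9 52/11 49/12 46/11 43/11 40/13 38/0 35/-0 32/-1 28/-0 25/0 22/0 19/-0 16/-1 12/-0 9/1 6/1 3/-0 -1/1 -4/-
[... 2861 characters left out ...]
10/1 6/0 2/1 -2/1 -6/1 -9/-0 -13/0 -16/12 -21/1
278 x10 85/-39 81/-39 76/-39 72/-38 68/-38 63/-39 52/0 46/13 43/5 40/0 36/0 32/1 29/1 25/1 21/1 17/1 13/-0 9/1 6/1 2/-1 -2/0 -6/0 -10/-0 -14/1 -17/11 -21/0 -29/-41 -33/-39 -38/-41 -42/-40 -47/-40 -51/-40
290 x-3 87/-42 82/-42 78/-42 73/-41 68/-40 65/-43 52/0 46/12 43/8 40/1 37/-0 33/-0 29/-0 25/0 21/-2 17/0 13/0 9/-0 5/-0 1/-0 -3/0 -6/-0 -10/-0 -14/9 -17/11 -22/-0 -30/-43 -34/-43 -39/-44 -43/-43 -48/-43 -52/-44
302 x-42 86/-36 81/-35 77/-36 72/-35 68/-35 63/-36 59/-35 46/13 50/-35 45/-35 41/-36 37/-35 32/-35 28/-35 23/-36 19/-36 14/-34 10/-36 6/-36 1/-36 -3/-35 -8/-37 -12/-37 -14/12 -18/12 -26/-36 -30/-36 -35/-37 -39/-38 -43/-37 -48/-37 -52/-38
```

```bash
python3 - <<'E'
from h import *
Q=np.load('w3bed.npy')
L=[];Rr=[]
for v in range(68,292):
    row=Q[v];u=243
    i=u
    while row[i,2]<6 and i>190:i-=1
    l=(row[i,1]+row[i+1,1])/2
    j=u
    while row[j,2]<6 and j<300:j+=1
    r=(row[j,1]+row[j-1,1])/2
    x=row[u,0];L.append((x,l,r))
L=np.array(L)
for a,b in((-5,65),(135,200)):
    q=L[(L[:,0]>a)&(L[:,0]<b)];print(a,b,'mean x',q[:,0].mean(),'center',np.median((q[:,1]+q[:,2])/2),'width',np.median(q[:,1]-q[:,2]), np.polyfit(q[:,0],(q[:,1]+q[:,2])/2,1))
print('funnel',[(round(x),round(l,1),round(r,1)) for x,l,r in L if 60<x<130][::2])
# mouth edge on the floor, bridge front edge
for u in range(220,268,8):
    col=Q[:,u];f=np.where(abs(col[:,2])<2.5)[0];f=f[f<310]
    b=np.where((abs(col[:110,2]-27)<3))[0]
    print(u,'mouth x',col[f.max(),0],f.max(),'floor top',col[f.min(),0],'bridge edge x',col[b.max(),0] if len(b) else None)
W=np.load('w3W.npy');print('cam in bed',W[:3,3])
s=0.58394;yaw=np.radians(-7.5387);B=bedR(yaw,s);o=np.array([491,160,0.655104288*491-.0866959*160-256.748339]);print('o',o,'B',B,'cam',(W[:3,3]-o)@B)
P=np.load('w3.npy');t=P[(abs(P[...,2])<8)];print('table z',np.median(t[:,2]))
cl=P[(abs(P[...,2]-141)<6)];print(np.median(cl[:,2]),len(cl))
E
```

```text
-5 65 mean x 30.83282004265368 center 14.969500855478081 width 56.83296359547469 [2.09620790e-03 1.44486592e+01]
135 200 mean x 168.20296553273184 center 15.247255928606766 width 46.847687132964595 [0.02779515 9.89096106]
funnel [(130, np.float64(54.3), np.float64(1.5)), (128, np.float64(54.4), np.float64(-8.6)), (127, np.float64(49.6), np.float64(-8.6)), (125, np.float64(31.7), np.float64(-8.7)), (123, np.float64(31.6), np.float64(-8.1)), (121, np.float64(31.7), np.float64(-8.1)), (120, np.float64(14.0), np.float64(-8.1)), (118, np.float64(31.5), np.float64(-8.2)), (116, np.float64(31.9), np.float64(-8.2)), (114, np.float64(32.8), np.float64(-8.3)), (113, np.float64(32.8), np.float64(-8.4)), (111, np.float64(33.6), np.float64(4.8)), (109, np.float64(34.6), np.float64(-8.5)), (107, np.float64(35.4), np.float64(-8.5)), (105, np.float64(36.3), np.float64(-8.6)), (103, np.float64(16.2), np.float64(-8.7)), (102, np.float64(10.9), np.float64(-8.7)), (100, np.float64(39.0), np.float64(-8.7)), (98, np.float64(39.8), np.float64(-8.9)), (96, np.float64(39.9), np.float64(-9.0)), (94, np.float6
[... 939 characters left out ...]
63
236 mouth x -9.583993977841557 295 floor top 202.19858074392113 bridge edge x 201.7812218288884
244 mouth x -8.357297832192756 295 floor top 202.35802936335048 bridge edge x 201.41470500563653
252 mouth x -7.903571891449769 295 floor top 202.46219412449753 bridge edge x 201.40520758605072
260 mouth x -7.004215024629042 295 floor top 202.54319015299305 bridge edge x 201.4871153437159
cam in bed [487.1742297  161.65352366 390.04063023]
o [491.         160.          51.03652241] B [[ 0.82708568  0.13119583 -0.54655003]
 [-0.10945628  0.99135647  0.07233027]
 [ 0.55131534  0.          0.83429695]] cam [183.55293573   1.13730629 285.04066745]
table z -1.4278612189611977
139.71310487727797 4752
```

```bash
python3 - <<'E'
from h import *
o=ctrl.get_obs();print(o['tcp_pos'],o['clock'])
Rt=toolR(bedR(np.radians(23.7),0));print('turn',turn(Rt,o),'shift',np.array([487.5,-115.8,21])-o['tcp_pos'])
print(R.from_matrix(Rt).as_euler('xyz'))
E
```

```text
[501.59126093 158.42896158 230.28073978] 2.4667
turn [-5.13479461 33.7628123  28.77510535] shift [ -14.09126093 -274.22896158 -209.28073978]
[-1.57079633e+00 -2.22044605e-16 -1.15715329e+00]
```

Call:
carry_out:
  plan:
    - {"x":-0.002,"y":-0.035,"z":0.01,"ax":-0.6,"ay":4.2,"az":3.6,"jaw":1}
    - {"x":-0.004,"y":-0.07,"z":0.01,"ax":-1.3,"ay":8.4,"az":7.2,"jaw":1}
    - {"x":-0.006,"y":-0.105,"z":0.01,"ax":-1.9,"ay":12.6,"az":10.8,"jaw":1}
    - {"x":-0.008,"y":-0.14,"z":0,"ax":-2.5,"ay":16.8,"az":14.4,"jaw":1}
    - {"x":-0.01,"y":-0.175,"z":-0.01,"ax":-3.2,"ay":21,"az":18,"jaw":1}
    - {"x":-0.012,"y":-0.21,"z":-0.03,"ax":-3.8,"ay":25.2,"az":21.6,"jaw":1}
    - {"x":-0.013,"y":-0.245,"z":-0.05,"ax":-4.5,"ay":29.5,"az":25.2,"jaw":1}
    - {"x":-0.014,"y":-0.274,"z":-0.07,"ax":-5.1,"ay":33.8,"az":28.8,"jaw":1}
    - {"x":-0.014,"y":-0.274,"z":-0.105,"ax":-5.1,"ay":33.8,"az":28.8,"jaw":1}
    - {"x":-0.014,"y":-0.274,"z":-0.13,"ax":-5.1,"ay":33.8,"az":28.8,"jaw":1}
    - {"x":-0.014,"y":-0.274,"z":-0.13,"ax":-5.1,"ay":33.8,"az":28.8,"jaw":1}

```text
clock: 3.38
tcp_pos: [487.0, -119.5, 98.5]
orientation: [-1.572, 0.005, -1.164]
ft_force: [-0.4, 0.8, -0.8]
opening: 1.002
```

```bash
python3 - <<'E'
from h import *
c=grab('wrist');o=c['obs'];cv2.imwrite('pics/w4.png',c['image']);P=pts(c);z=P[...,2]
print(o['tcp_pos'],o['orientation'],o['clock'])
m=(z>50)&(z<60)&(abs(P[...,0]-487)<45)&(abs(P[...,1]+116)<45);lg=P[m]
v,u=np.where(m);print(u.min(),u.max(),v.min(),v.max())
print(cv2.minAreaRect(lg[:,:2].astype(np.float32)),np.median(lg[:,2]))
E
```

```text
[ 487.01610039 -119.46360549   98.50569488] [-1.57206836  0.00452072 -1.16366358] 3.3833
229 275 199 241
((487.7360534667969, -115.63143920898438), (26.359107971191406, 27.846654891967773), 23.80757713317871) 54.12397456223306
```

View pics/w4.png

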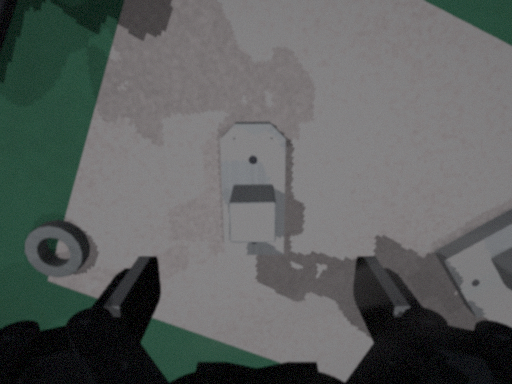

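Lug at wrist px (252,221), reading (487.7,-115.6), which agrees with the earlier measurement. The commanded pose is right above it, so I'll descend.

Call:
carry_out:
  plan:
    - {"x":0,"y":0,"z":-0.03,"ax":0,"ay":0,"az":0,"jaw":1}
    - {"x":0,"y":0,"z":-0.055,"ax":0,"ay":0,"az":0,"jaw":1}
    - {"x":0,"y":0,"z":-0.07,"ax":0,"ay":0,"az":0,"jaw":1}
    - {"x":0,"y":0,"z":-0.076,"ax":0,"ay":0,"az":0,"jaw":1}
    - {"x":0,"y":0,"z":-0.078,"ax":0,"ay":0,"az":0,"jaw":1}
    - {"x":0,"y":0,"z":-0.078,"ax":0,"ay":0,"az":0,"jaw":1}
    - {"x":0,"y":0,"z":-0.078,"ax":0,"ay":0,"az":0,"jaw":1}

```text
clock: 4.02
tcp_pos: [489.6, -115.7, 24.8]
orientation: [-1.567, 0.0, -1.16]
ft_force: [0.6, -0.4, 0.8]
opening: 1.0
```

Call:
carry_out:
  plan:
    - {"x":-0.001,"y":0,"z":-0.002,"ax":0,"ay":0,"az":0,"jaw":0.6}
    - {"x":-0.001,"y":0,"z":-0.002,"ax":0,"ay":0,"az":0,"jaw":0.4}
    - {"x":-0.001,"y":0,"z":-0.002,"ax":0,"ay":0,"az":0,"jaw":0.2}
    - {"x":-0.001,"y":0,"z":-0.002,"ax":0,"ay":0,"az":0,"jaw":0}
    - {"x":-0.001,"y":0,"z":-0.002,"ax":0,"ay":0,"az":0,"jaw":0}
    - {"x":-0.001,"y":0,"z":-0.002,"ax":0,"ay":0,"az":0,"jaw":0}
    - {"x":-0.001,"y":0,"z":-0.002,"ax":0,"ay":0,"az":0,"jaw":0}
    - {"x":-0.001,"y":0,"z":-0.002,"ax":0,"ay":0,"az":0,"jaw":0}
    - {"x":-0.001,"y":0,"z":-0.002,"ax":0,"ay":0,"az":0,"jaw":0}
    - {"x":-0.001,"y":0,"z":-0.002,"ax":0,"ay":0,"az":0,"jaw":0}

```text
clock: 4.85
tcp_pos: [487.9, -115.1, 21.8]
orientation: [-1.569, 0.001, -1.159]
ft_force: [-0.3, 0.8, 4.8]
opening: 0.323
```

```bash
python3 - <<'E'
from h import *
for i in range(1):
    c=grab('wrist');o=c['obs'];print(o['tcp_pos'],o['orientation'],o['clock'],o['opening'],o['ft_force'],o['ft_torque'])
cv2.imwrite('pics/w5.png',c['image'])
E
```

```text
[ 487.87995079 -115.09082109   21.81332633] [-1.56873310e+00  1.46635391e-03 -1.15935983e+00] 4.85 0.3233078209346976 [-0.28812826  0.75645119  4.75753787] [-0.03159643  0.07909733  0.06218979]
```

View pics/w5.png

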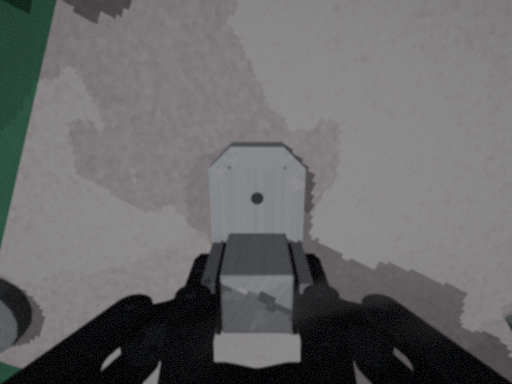

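Gripped: opening 0.323, or about 27.5 mm, and the carriage is square between the pads. Next: lift and compute the approach.

Call:
carry_out:
  plan:
    - {"x":0,"y":0,"z":0.01,"ax":0,"ay":0,"az":0,"jaw":0}
    - {"x":0,"y":0,"z":0.03,"ax":0,"ay":0,"az":0,"jaw":0}
    - {"x":0,"y":0,"z":0.06,"ax":0,"ay":0,"az":0,"jaw":0}
    - {"x":0,"y":0,"z":0.1,"ax":0,"ay":0,"az":0,"jaw":0}
    - {"x":0,"y":0,"z":0.14,"ax":0,"ay":0,"az":0,"jaw":0}
    - {"x":0,"y":0,"z":0.17,"ax":0,"ay":0,"az":0,"jaw":0}
    - {"x":0,"y":0,"z":0.17,"ax":0,"ay":0,"az":0,"jaw":0}
    - {"x":0,"y":0,"z":0.17,"ax":0,"ay":0,"az":0,"jaw":0}

```text
clock: 5.57
tcp_pos: [488.0, -115.2, 192.7]
orientation: [-1.567, -0.0, -1.16]
ft_force: [-0.1, 0.0, -4.1]
opening: 0.318
```

```bash
cat >> h.py <<'E'
S0=0.58394;Bo=bedR(np.radians(-7.5387),S0)
M0=np.array([491,160,51.0365])+Bo@[-9,14.95,0]+[0,0,1.3]
BB=bedR(np.radians(-7.42),S0)
OFF=np.array([0.4,0,21.8])
def inbed(o):  # carriage origin in mouth frame
    Rc=R.from_euler('xyz',o['orientation']).as_matrix()
    Rt=toolR(BB)
    return (o['tcp_pos']-M0)@BB-OFF, np.degrees((R.from_matrix(Rt.T@Rc)).as_rotvec())
def goal(o,c): 
    return M0+BB@(np.array(c)+OFF)-o['tcp_pos'], turn(toolR(BB),o)
E
python3 - <<'E'
from h import *
o=ctrl.get_obs();print(o['tcp_pos'],o['opening'],o['ft_force'],o['clock'])
print(M0,BB)
for c in([30,0,80],[30,0,10]): print(c,goal(o,c))
E
```

```text
[ 487.97535017 -115.18801035  192.74832512] 0.31815539726283387 [-0.119838    0.02326746 -4.11668863] 5.5667
[485.51760648 175.80588576  47.37466196] [[ 0.82731067  0.12914175 -0.5466987 ]
 [-0.10774257  0.99162614  0.07119783]
 [ 0.55131534  0.          0.83429695]]
[30, 0, 80] (array([-32.96142731, 294.9664608 , -43.68224751]), array([  4.72998914, -33.30499327, -30.10103859]))
[30, 0, 10] (array([   5.30748184,  289.98261298, -102.08303393]), array([  4.72998914, -33.30499327, -30.10103859]))
```

Call:
carry_out:
  plan:
    - {"x":-0.004,"y":0.033,"z":0.01,"ax":0.5,"ay":-3.7,"az":-3.3,"jaw":0}
    - {"x":-0.008,"y":0.066,"z":0.02,"ax":1.0,"ay":-7.4,"az":-6.7,"jaw":0}
    - {"x":-0.012,"y":0.1,"z":0.02,"ax":1.6,"ay":-11.1,"az":-10,"jaw":0}
    - {"x":-0.016,"y":0.135,"z":0.02,"ax":2.1,"ay":-14.8,"az":-13.4,"jaw":0}
    - {"x":-0.02,"y":0.17,"z":0.02,"ax":2.6,"ay":-18.5,"az":-16.7,"jaw":0}
    - {"x":-0.024,"y":0.205,"z":0.015,"ax":3.1,"ay":-22.2,"az":-20,"jaw":0}
    - {"x":-0.028,"y":0.24,"z":0.005,"ax":3.7,"ay":-25.9,"az":-23.4,"jaw":0}
    - {"x":-0.033,"y":0.27,"z":-0.01,"ax":4.2,"ay":-29.6,"az":-26.8,"jaw":0}
    - {"x":-0.033,"y":0.295,"z":-0.03,"ax":4.7,"ay":-33.3,"az":-30.1,"jaw":0}
    - {"x":-0.033,"y":0.295,"z":-0.044,"ax":4.7,"ay":-33.3,"az":-30.1,"jaw":0}
    - {"x":-0.033,"y":0.295,"z":-0.044,"ax":4.7,"ay":-33.3,"az":-30.1,"jaw":0}
    - {"x":-0.033,"y":0.295,"z":-0.044,"ax":4.7,"ay":-33.3,"az":-30.1,"jaw":0}

```text
clock: 6.57
tcp_pos: [452.0, 169.5, 148.6]
orientation: [-1.004, -0.011, -1.698]
ft_force: [1.1, -0.1, -3.8]
opening: 0.321
```

```bash
python3 - <<'E'
from h import *
c=grab('wrist');o=c['obs'];print(o['tcp_pos'],o['opening'],o['ft_force'],o['clock']);print(inbed(o))
cv2.imwrite('pics/w6.png',c['image']);P=pts(c);Q=(P-M0-[0,0,-1.3])@BB
# carriage slab top seen: nose edges; and walls
m=(Q[...,2]>80)&(Q[...,2]<110)&(Q[...,0]>40)&(Q[...,0]<90)&(abs(Q[...,1])<35)
v,u=np.where(m);p=Q[m];print(len(p),u.min(),u.max(),v.min(),v.max(),'x',p[:,0].max(),'y',p[:,1].min(),p[:,1].max(),'z',np.median(p[:,2]))
for i in range(30,200,10):
    print(i,' '.join('%.0f/%.0f/%.0f'%tuple(a) for a in Q[i,190:330:8]))
E
```

```text
[452.04368941 169.48742856 148.58858128] 0.32121319666137094 [ 1.05438512 -0.14674692 -3.81022514] 6.5667
(array([ 28.38822424, -10.58842748,  80.49275066]), array([-0.98558012, -0.44641172, -0.48777819]))
8809 209 305 142 246 x 81.9784342639993 y -31.99077328794949 12.311431377641606 z 95.33081093389286
30 141/34/-1 141/28/1 141/23/1 141/18/-1 141/13/-0 141/7/2 141/2/-0 141/-3/-0 141/-8/-1 141/-13/-1 141/-19/-1 140/-23/8 140/-28/12 140/-33/12 142/-41/-7 142/-46/-6 142/-51/-6 142/-57/-6
40 134/32/10 134/27/10 133/22/11 134/17/11 135/13/1 135/8/0 135/2/1 135/-3/-1 135/-8/-0 135/-14/-1 135/-19/1 134/-24/9 134/-28/11 134/-33/12 151/-59/-143 151/-67/-142 151/-76/-144 151/-84/-143
50 128/32/11 128/27/11 128/22/11 128/17/10 129/13/-1 129/8/-0 129/2/-0 129/-3/-1 129/-8/1 129/-14/0 129/-19/-0 128/-24/11 128/-29/12 128/-34/11 140/-58/-135 140/-67/-135 141/-75/-136 141/-84/-138
60 122/33/10 122/28/10 122/23/10 122/18/4 122/13/-0 123/8/-1 123/2/-1 123/-3/1 123/-8/0 123/-14/-0 123/-19/1 122/-24/12 122/-29/10 122/-34/12 130/-58/-130 130/-66/-129 130/-75/-129 131/-83/-129
70 116/33/10 116/28/11 11
[... 1579 characters left out ...]
54/38/1 57/30/13 54/27/1 72/11/82 75/6/95 76/2/95 76/-1/95 75/-5/94 75/-9/94 76/-12/95 76/-16/95 76/-19/96 76/-23/97 76/-26/96 39/-54/-68 39/-62/-69 39/-70/-69 39/-77/-68
170 30/51/-62 49/31/12 46/27/-0 71/10/96 71/6/95 71/2/96 71/-1/95 71/-5/95 71/-9/95 71/-12/94 71/-16/95 71/-19/95 71/-23/95 71/-27/95 71/-30/96 31/-61/-62 30/-69/-64 31/-77/-63
180 22/50/-57 42/31/12 38/27/-1 66/10/95 66/6/95 66/2/96 66/-1/95 66/-5/95 66/-9/95 66/-12/95 66/-16/96 66/-20/95 66/-23/95 66/-27/95 66/-31/94 22/-61/-58 22/-69/-58 22/-76/-58
190 14/50/-52 34/32/10 31/28/0 61/10/95 61/6/95 61/3/95 61/-1/94 62/-5/96 62/-9/96 62/-12/96 62/-16/95 61/-20/95 62/-23/96 61/-27/95 62/-31/95 14/-61/-52 14/-68/-53 14/-76/-53
```

View pics/w6.png

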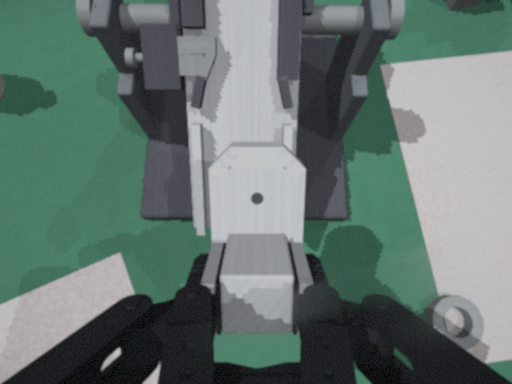

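The picture agrees with the frame: walls at ±29, and the slab still ~10 mm to the right because the arm was lagging. Settle and re-read.

Call:
carry_out:
  plan:
    - {"x":0,"y":0,"z":0,"ax":0,"ay":0,"az":0,"jaw":0}
    - {"x":0,"y":0,"z":0,"ax":0,"ay":0,"az":0,"jaw":0}

```text
clock: 6.78
tcp_pos: [453.1, 169.5, 149.7]
orientation: [-1.005, -0.013, -1.696]
ft_force: [-0.1, 0.4, -4.3]
opening: 0.315
```

```bash
python3 - <<'E'
from h import *
o=ctrl.get_obs();print(o['tcp_pos'],o['opening'],o['ft_force'],o['clock']);print(inbed(o))
for c in([30,0,20],[30,0,6],[30,0,2]):print(goal(o,c))
E
```

```text
[453.07624891 169.45901841 149.68014199] 0.31539768802796003 [-0.11211919  0.4225534  -4.28732388] 6.7833
(array([ 29.84732687, -10.4832532 ,  80.83691475]), array([-1.02792471, -0.6022198 , -0.46569163]))
(array([ 34.73959608,   6.04756248, -50.67188131]), array([ 0.58175644, -1.11236856, -0.24568721]))
(array([ 42.3933779 ,   5.05079292, -62.35203859]), array([ 0.58175644, -1.11236856, -0.24568721]))
(array([ 44.58017271,   4.76600161, -65.68922639]), array([ 0.58175644, -1.11236856, -0.24568721]))
```

Call:
carry_out:
  plan:
    - {"x":0.003,"y":0.01,"z":-0.003,"ax":0.6,"ay":-1.1,"az":-0.2,"jaw":0}
    - {"x":0.013,"y":0.009,"z":-0.018,"ax":0.6,"ay":-1.1,"az":-0.2,"jaw":0}
    - {"x":0.025,"y":0.007,"z":-0.035,"ax":0.6,"ay":-1.1,"az":-0.2,"jaw":0}
    - {"x":0.0345,"y":0.006,"z":-0.0505,"ax":0.6,"ay":-1.1,"az":-0.2,"jaw":0}
    - {"x":0.0345,"y":0.006,"z":-0.0505,"ax":0.6,"ay":-1.1,"az":-0.2,"jaw":0}
    - {"x":0.0345,"y":0.006,"z":-0.0505,"ax":0.6,"ay":-1.1,"az":-0.2,"jaw":0}
    - {"x":0.0345,"y":0.006,"z":-0.0505,"ax":0.6,"ay":-1.1,"az":-0.2,"jaw":0}

```text
clock: 7.37
tcp_pos: [492.5, 172.7, 110.6]
orientation: [-0.996, 0.006, -1.697]
ft_force: [0.3, 0.6, -4.0]
opening: 0.319
```

```bash
cat > st.py <<'E'
from h import *
import sys
o=ctrl.get_obs();print('t',o['clock'],'op',o['opening'],'F bed',np.round(o['ft_force']@BB,1),'Tq',np.round(o['ft_torque']@BB,2));a,b=inbed(o);print('carriage',np.round(a,2),'rot err tool',np.round(b,2))
for c in sys.argv[1:]:
    c=[float(q) for q in c.split(',')];g=goal(o,c);print(c,np.round(g[0],1),np.round(g[1],2))
E
python3 st.py 30,0,6 30,0,2; python3 - <<'E'
from h import *
c=grab('wrist');o=c['obs'];P=pts(c);Q=(P-M0-[0,0,-1.3])@BB
cv2.imwrite('pics/w7.png',c['image'])
a,_=inbed(o)
m=(abs(Q[...,2]-16-a[2])<4)&(Q[...,0]>40)&(Q[...,0]<90)&(abs(Q[...,1])<27)
p=Q[m];print(len(p),cv2.minAreaRect(p[:,:2].astype(np.float32)),np.median(p[:,2]))
A=np.c_[p[:,:2],np.ones(len(p))];print('slab plane tilt in bed',np.degrees(np.linalg.lstsq(A,p[:,2],rcond=None)[0][:2]))
q=p[(p[:,0]<70)];print('y',np.percentile(q[:,1],[0.5,99.5]))
E
```

```text
t 7.3667 op 0.3185944473300197 F bed [-2.   0.7 -3.5] Tq [-0.03  0.64  0.  ]
carriage [40.53 -2.2  26.94] rot err tool [-0.53  0.02  0.42]
[30.0, 0.0, 6.0] [  3.    1.8 -23.3] [-0.43 -0.48 -0.22]
[30.0, 0.0, 2.0] [  5.2   1.5 -26.6] [-0.43 -0.48 -0.22]
7612 ((68.46260070800781, -1.6131343841552734), (43.05366897583008, 44.14131546020508), 0.06490553170442581) 42.02126613686718
slab plane tilt in bed [-1.20483423  0.3053551 ]
y [-23.37417706  20.20402059]
```

View pics/w7.png

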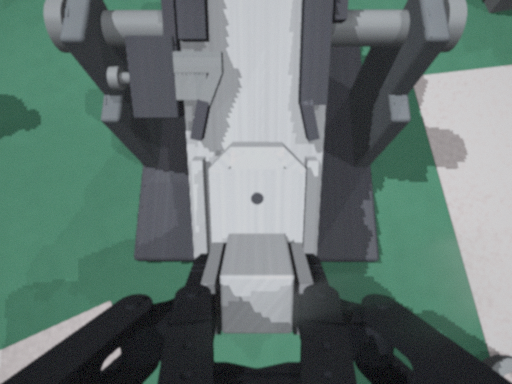

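Call:
carry_out:
  plan:
    - {"x":0,"y":0,"z":0,"ax":0,"ay":0,"az":0,"jaw":0}
    - {"x":0,"y":0,"z":0,"ax":0,"ay":0,"az":0,"jaw":0}
    - {"x":0,"y":0,"z":0,"ax":0,"ay":0,"az":0,"jaw":0}

```text
clock: 7.67
tcp_pos: [492.5, 173.8, 111.1]
orientation: [-0.995, 0.007, -1.694]
ft_force: [-1.0, -0.1, -3.3]
opening: 0.316
```

```bash
python3 st.py 30,0,6 30,0,2; python3 -c "
from h import *
o=ctrl.get_obs();print(o['tcp_pos'],o['q'],o['qvel'])"
```

```text
t 7.6667 op 0.3158688274347282 F bed [-2.6 -0.3 -2.3] Tq [-0.04  0.69 -0.03]
carriage [40.7  -1.1  27.39] rot err tool [-0.47 -0.06  0.52]
[30.0, 0.0, 6.0] [  3.    0.7 -23.7] [-0.46 -0.41 -0.34]
[30.0, 0.0, 2.0] [  5.2   0.4 -27.1] [-0.46 -0.41 -0.34]
[492.48509702 173.79348036 111.06909099] [ 0.42571358  0.09994423  2.31149304 -0.92338629  0.35764565  2.9398966 ] [ 0.0004326   0.00257486 -0.00079753 -0.00188192  0.00019308  0.00208133]
```

The arm is stuck: joint 6 is at its limit (2.94) with the wrist near-aligned. I'll check this with a kinematic model before choosing a grasp that suits the rest. First, back off square to the bed.

Call:
carry_out:
  plan:
    - {"x":-0.015,"y":0.002,"z":0.022,"ax":0,"ay":0,"az":0,"jaw":0}
    - {"x":-0.03,"y":0.004,"z":0.045,"ax":0,"ay":0,"az":0,"jaw":0}
    - {"x":-0.03,"y":0.004,"z":0.08,"ax":0,"ay":0,"az":0,"jaw":0}

```text
clock: 7.92
tcp_pos: [456.8, 175.7, 186.1]
orientation: [-1.007, 0.0, -1.695]
ft_force: [0.8, -1.4, -4.1]
opening: 0.318
```

```bash
cat > kin.py <<'E'
import numpy as np
from scipy.spatial.transform import Rotation as R
D=[]
E
python3 - <<'E'
from h import *
np.set_printoptions(precision=4,suppress=True)
o=ctrl.get_obs();print(o['tcp_pos'],o['orientation'],o['q'],o['clock'])
def rot(q,s=(1,1,1,1,1,1)):
    rz=lambda a:R.from_euler('z',a);ry=lambda a:R.from_euler('y',a)
    return rz(q[0])*ry(q[1]+q[2])*rz(s[3]*q[3])*ry(s[4]*q[4])*rz(s[5]*q[5])
# tool y = flange z ; find the constant
data=[([-1.27170156,.308982615,1.63521315,0,1.19968066,-.069685],[-1.57064054,.00227846,-1.20201471]),
([.42571358,.09994423,2.31149304,-.92338629,.35764565,2.9398966],[-.995,.007,-1.694]),(o['q'],o['orientation'])]
for s4 in(1,-1):
  for s6 in(1,-1):
    C=[(rot(q,(1,1,1,s4,1,s6)).inv()*R.from_euler('xyz',e)) for q,e in data]
    print(s4,s6,[np.degrees((C[0].inv()*c).magnitude()) for c in C],np.round(C[0].as_matrix(),2).tolist())
E
```

```text
[456.7531 175.7048 186.0794] [-1.0066  0.0004 -1.6949] [ 0.4735 -0.1219  2.3197 -0.6158  0.5473  2.6364] 7.9167
1 1 [np.float64(0.0), np.float64(0.023771914232885223), np.float64(0.00020888769898834615)] [[-1.0, 0.0, 0.0], [0.0, -0.0, 1.0], [0.0, 1.0, 0.0]]
1 -1 [np.float64(0.0), np.float64(15.148941176464449), np.float64(49.90382421953464)] [[-0.99, -0.0, 0.14], [0.14, -0.0, 0.99], [0.0, 1.0, 0.0]]
-1 1 [np.float64(0.0), np.float64(105.8322158928684), np.float64(70.56865123080843)] [[-1.0, 0.0, 0.0], [0.0, -0.0, 1.0], [0.0, 1.0, 0.0]]
-1 -1 [np.float64(0.0), np.float64(120.08336113318977), np.float64(115.71534936720184)] [[-0.99, -0.0, 0.14], [0.14, -0.0, 0.99], [0.0, 1.0, 0.0]]
```

```bash
cat > kin.py <<'E'
import numpy as np
from scipy.spatial.transform import Rotation as R
C=np.array([[-1,0,0],[0,0,1],[0,1,0.]])
rz=lambda a:R.from_euler('z',a).as_matrix()
ry=lambda a:R.from_euler('y',a).as_matrix()
def frames(q):
    A1=rz(q[0]);A2=A1@ry(q[1]);A3=A2@ry(q[2]);A5=A3@rz(q[3])@ry(q[4]);return A1,A2,A3,A5
def cols(q):
    A1,A2,A3,A5=frames(q);return np.stack([A1[:,0],A1[:,1],A1[:,2],A2[:,2],A3[:,0],A3[:,2],A5[:,2]],1)
E
python3 - <<'E'
from kin import *
D=[([-1.27170156,.308982615,1.63521315,0,1.19968066,-.069685],[225.036,-582.194,230.048]),
([.42571358,.09994423,2.31149304,-.92338629,.35764565,2.9398966],[492.485,173.793,111.069]),([.4735,-.1219,2.3197,-.6158,.5473,2.6364],[456.7531,175.7048,186.0794])]
A=np.vstack([cols(q) for q,_ in D]);b=np.hstack([p for _,p in D])
for ix in([1,2,3,5,6],[1,2,3,4,5,6],[0,1,2,3,5,6]):
    x,_,rk,sv=np.linalg.lstsq(A[:,ix],b,rcond=None);print(ix,np.round(x,1),'res',np.round(A[:,ix]@x-b,2),rk)
E
```

```text
[1, 2, 3, 5, 6] [ 39.8 252.3 486.8 507.4 298.2] res [-4.38  1.61  2.76  4.89  4.01 -2.53 -3.64  0.47 -0.24] 5
[1, 2, 3, 4, 5, 6] [ 43.5 314.5 481.8  36.6 526.5 317.3] res [-0.   -0.    0.    0.01 -0.01  0.01 -0.01  0.02 -0.01] 6
[0, 1, 2, 3, 5, 6] [ -4.9  40.5 255.2 489.6 511.9 301.6] res [-3.73  1.79  3.21  4.93  3.7  -3.08 -3.63  0.05 -0.12] 6
```

The model fits exactly. Next, check candidate grasps (hand pitched about the lug, and/or flipped) along the whole load path.

```bash
cat >> kin.py <<'E'
PX=np.array([0,43.5,314.5,481.8,36.6,526.5,317.3])
LO=np.array([-3.06,-.79,.05,-1.19,.05,-2.94]);HI=np.array([3.06,1.96,2.63,4.34,2.64,2.94])
def fk(q):
    A5=frames(q)[3];return cols(q)@PX, A5@rz(q[5])@C
from scipy.optimize import least_squares
def ik(p,Rt,q0):
    def f(q):
        P,Q=fk(q);return np.r_[(P-p)/100,(R.from_matrix(Rt.T@Q)).as_rotvec()]
    best=None
    for k in range(3):
        s=least_squares(f,q0 if k==0 else q0+np.random.randn(6)*.3)
        if best is None or s.cost<best.cost:best=s
        if best.cost<1e-8:break
    return best.x,best.cost
E
python3 - <<'E'
from h import *
from kin import *
np.set_printoptions(precision=2,suppress=True)
q0=np.array([.47,-.12,2.32,-.6,.55,2.6])
gp=np.array([0.4,0,40.8]) # grasp point in carriage
for flip in(0,1):
  for al in(-20,0,15,20,25,30,35):
    # tool rotated about bed y by +al => tool y axis toward down (vertical)
    Rt0=toolR(BB); a=R.from_rotvec(BB[:,1]*np.radians(al)).as_matrix()
    Rt=a@Rt0
    if flip: Rt=Rt@np.diag([-1,1,-1])
    q=q0.copy(); 
    if flip:q[5]-=np.pi
    out=[]
    for c in([30,0,80],[30,0,0],[100,0,0],[180,0,0],[180,0,80]):
        p=M0+BB@(np.array(c)+gp)+Rt[:,1]*19
        q,cost=ik(p,Rt,q)
        mg=np.minimum(q-LO,HI-q);out.append((c[0],c[2],q.round(2),round(mg.min(),2),int(mg.argmin())+1,cost<1e-6))
    print('flip',flip,'al',al,'tool tilt',Rt[:,1]); 
    for x in out:print('   ',*x)
E
```

```text
flip 0 al -20 tool tilt [ 0.8 -0.1 -0.6]
    30 80 [ 0.65  0.05  2.49 -1.8   0.62  3.95] -1.01 6 True
    30 0 [ 0.55  0.31  2.42 -2.15  0.65  4.29] -1.35 6 True
    100 0 [ 0.45  0.25  2.34 -2.1   0.54  4.11] -1.17 6 True
    180 0 [ 0.37  0.22  2.22 -1.96  0.43  3.87] -0.93 6 True
    180 80 [ 0.42  0.01  2.27 -1.56  0.43  3.48] -0.54 6 True
flip 0 al 0 tool tilt [ 0.55 -0.07 -0.83]
    30 80 [ 0.5  -0.04  2.35 -0.8   0.47  2.86] 0.08 6 True
    30 0 [ 0.43  0.18  2.31 -1.14  0.33  3.17] -0.23 6 True
    100 0 [ 0.36  0.18  2.19 -0.84  0.35  2.79] 0.15 6 True
    180 0 [ 0.29  0.2   2.05 -0.59  0.42  2.48] 0.37 5 True
    180 80 [ 0.33  0.02  2.08 -0.49  0.56  2.39] 0.51 5 True
flip 0 al 15 tool tilt [ 0.31 -0.04 -0.95]
    30 80 [ 0.39  0.    2.22 -0.26  0.65  2.28] 0.41 3 True
    30 0 [ 0.34  0.2   2.17 -0.31  0.5   2.3 ] 0.45 5 True
    100 0 [ 0.29  0.22  2.05 -0.23  0.59  2.16] 0.54 5 True
    180 0 [ 0.24  0.26  1.89 -0.18  0.7   2.06] 0.65 5 True
    180 80 [ 0.27  0.1   1.92 -0.17  0.83  2.07] 0.71 3 True
flip 0 al 20 tool tilt [ 0.23 -0.03 -0.97]
    30 80 [ 0.36  0.03  2
[... 2971 characters left out ...]
18] 0.82 3 True
flip 1 al 30 tool tilt [ 0.06 -0.01 -1.  ]
    30 80 [ 0.31  0.11  2.07 -0.03  0.91 -1.11] 0.56 3 True
    30 0 [ 0.27  0.29  2.02 -0.03  0.78 -1.14] 0.61 3 True
    100 0 [ 0.23  0.31  1.88 -0.03  0.89 -1.19] 0.75 3 True
    180 0 [ 0.19  0.36  1.71 -0.02  1.01 -1.24] 0.92 3 True
    180 80 [ 0.22  0.22  1.76 -0.02  1.11 -1.21] 0.87 3 True
flip 1 al 35 tool tilt [-0.03  0.   -1.  ]
    30 80 [ 0.29  0.15  2.02  0.01  0.99 -1.16] 0.61 3 True
    30 0 [ 0.26  0.32  1.97  0.01  0.87 -1.19] 0.66 3 True
    100 0 [ 0.22  0.35  1.83  0.01  0.99 -1.23] 0.8 3 True
    180 0 [ 0.18  0.41  1.65  0.01  1.11 -1.26] 0.98 3 True
    180 80 [ 0.2   0.26  1.7   0.01  1.21 -1.24] 0.93 3 True
```

Pitching the hand 15° back towards vertical (no flip) gives ample joint margin along the whole path. So: set the carriage down at its old clear spot, regrip with that pitch, and load.

```bash
python3 - <<'E'
from h import *
o=ctrl.get_obs();print(o['tcp_pos'],o['clock'])
Rt=toolR(bedR(np.radians(23.7),0));print('turn',turn(Rt,o),'shift',np.array([487.9,-115.1,100])-o['tcp_pos'])
E
```

```text
[456.75306121 175.70484212 186.07936649] 7.9167
turn [-4.7408642  32.36757515 29.98946166] shift [  31.14693879 -290.80484212  -86.07936649]
```

Call:
carry_out:
  plan:
    - {"x":0.003,"y":-0.03,"z":0.02,"ax":-0.5,"ay":3.2,"az":3,"jaw":0}
    - {"x":0.006,"y":-0.06,"z":0.025,"ax":-1,"ay":6.5,"az":6,"jaw":0}
    - {"x":0.009,"y":-0.09,"z":0.025,"ax":-1.4,"ay":9.7,"az":9,"jaw":0}
    - {"x":0.012,"y":-0.12,"z":0.025,"ax":-1.9,"ay":13,"az":12,"jaw":0}
    - {"x":0.016,"y":-0.15,"z":0.02,"ax":-2.4,"ay":16.2,"az":15,"jaw":0}
    - {"x":0.019,"y":-0.18,"z":0.01,"ax":-2.8,"ay":19.4,"az":18,"jaw":0}
    - {"x":0.022,"y":-0.21,"z":-0.01,"ax":-3.3,"ay":22.7,"az":21,"jaw":0}
    - {"x":0.025,"y":-0.24,"z":-0.03,"ax":-3.8,"ay":25.9,"az":24,"jaw":0}
    - {"x":0.028,"y":-0.27,"z":-0.05,"ax":-4.2,"ay":29.1,"az":27,"jaw":0}
    - {"x":0.031,"y":-0.29,"z":-0.07,"ax":-4.7,"ay":32.4,"az":30,"jaw":0}
    - {"x":0.031,"y":-0.29,"z":-0.086,"ax":-4.7,"ay":32.4,"az":30,"jaw":0}
    - {"x":0.031,"y":-0.29,"z":-0.086,"ax":-4.7,"ay":32.4,"az":30,"jaw":0}

```text
clock: 8.92
tcp_pos: [493.1, -116.2, 101.1]
orientation: [-1.564, 0.006, -1.162]
ft_force: [-1.3, 1.3, -4.5]
opening: 0.318
```

Call:
carry_out:
  plan:
    - {"x":0,"y":0,"z":0,"ax":0,"ay":0,"az":0,"jaw":0}
    - {"x":0,"y":0,"z":0,"ax":0,"ay":0,"az":0,"jaw":0}
    - {"x":0,"y":0,"z":0,"ax":0,"ay":0,"az":0,"jaw":0}

```text
clock: 9.17
tcp_pos: [494.0, -111.6, 105.6]
orientation: [-1.559, 0.005, -1.16]
ft_force: [1.1, 0.3, -3.9]
opening: 0.318
```

```bash
python3 - <<'E'
from h import *
o=ctrl.get_obs();print(o['tcp_pos'],o['orientation'],o['q'],o['clock'],o['ft_force'])
Rt=toolR(bedR(np.radians(23.7),0));print('turn',turn(Rt,o),'shift',np.array([487.9,-115.1,22])-o['tcp_pos'])
E
```

```text
[ 493.96502506 -111.56076265  105.57570372] [-1.55904876  0.00533128 -1.15952575] [-0.31554332  0.24303863  2.00716903  0.01521947  0.88620498  0.83442004] 9.1667 [ 1.09902438  0.26880788 -3.89186301]
turn [-0.5496538   0.49419306  0.13772423] shift [ -6.06502506  -3.53923735 -83.57570372]
```

Call:
carry_out:
  plan:
    - {"x":-0.006,"y":-0.0035,"z":-0.03,"ax":-0.5,"ay":0.5,"az":0.1,"jaw":0}
    - {"x":-0.006,"y":-0.0035,"z":-0.055,"ax":-0.5,"ay":0.5,"az":0.1,"jaw":0}
    - {"x":-0.006,"y":-0.0035,"z":-0.072,"ax":-0.5,"ay":0.5,"az":0.1,"jaw":0}
    - {"x":-0.006,"y":-0.0035,"z":-0.079,"ax":-0.5,"ay":0.5,"az":0.1,"jaw":0}
    - {"x":-0.006,"y":-0.0035,"z":-0.08,"ax":-0.5,"ay":0.5,"az":0.1,"jaw":0}
    - {"x":-0.006,"y":-0.0035,"z":-0.08,"ax":-0.5,"ay":0.5,"az":0.1,"jaw":0}
    - {"x":-0.006,"y":-0.0035,"z":-0.08,"ax":-0.5,"ay":0.5,"az":0.1,"jaw":0}

```text
clock: 9.75
tcp_pos: [489.4, -116.0, 26.4]
orientation: [-1.569, -0.001, -1.158]
ft_force: [0.0, -0.5, -3.9]
opening: 0.319
```

```bash
python3 - <<'E'
from h import *
o=ctrl.get_obs();print(o['tcp_pos'],o['orientation'],o['clock'],o['ft_force'])
E
```

```text
[ 489.42518937 -115.99473957   26.3675013 ] [-1.56903566e+00 -1.08112538e-03 -1.15773006e+00] 9.75 [ 0.04567969 -0.45013347 -3.90325511]
```

Call:
carry_out:
  plan:
    - {"x":0,"y":0,"z":-0.002,"ax":0,"ay":0,"az":0,"jaw":0}
    - {"x":0,"y":0,"z":-0.0035,"ax":0,"ay":0,"az":0,"jaw":0}
    - {"x":0,"y":0,"z":-0.0045,"ax":0,"ay":0,"az":0,"jaw":0}
    - {"x":0,"y":0,"z":-0.0045,"ax":0,"ay":0,"az":0,"jaw":0}

```text
clock: 10.08
tcp_pos: [488.8, -116.3, 21.8]
orientation: [-1.57, 0.0, -1.159]
ft_force: [-1.5, 1.6, 6.2]
opening: 0.316
```

Set down, with contact felt at +6 N. Now open, pitch the hand 15° about the lug in place, and regrip.

Call:
carry_out:
  plan:
    - {"x":0,"y":0,"z":0,"ax":0,"ay":0,"az":0,"jaw":0.7}
    - {"x":0,"y":0,"z":0,"ax":0,"ay":0,"az":0,"jaw":1}
    - {"x":0,"y":0,"z":0,"ax":0,"ay":0,"az":0,"jaw":1}
    - {"x":0,"y":0,"z":0.005,"ax":0,"ay":0,"az":0,"jaw":1}
    - {"x":-0.001,"y":-0.001,"z":0.008,"ax":-2,"ay":4.6,"az":0,"jaw":1}
    - {"x":-0.003,"y":-0.0015,"z":0.007,"ax":-4,"ay":9.2,"az":0,"jaw":1}
    - {"x":-0.005,"y":-0.002,"z":0.004,"ax":-6,"ay":13.7,"az":0,"jaw":1}
    - {"x":-0.005,"y":-0.002,"z":0.0025,"ax":-6,"ay":13.7,"az":0,"jaw":1}
    - {"x":-0.005,"y":-0.002,"z":0.0025,"ax":-6,"ay":13.7,"az":0,"jaw":1}
    - {"x":-0.005,"y":-0.002,"z":0.0025,"ax":-6,"ay":13.7,"az":0,"jaw":1}

```text
clock: 10.92
tcp_pos: [481.7, -117.7, 22.2]
orientation: [-1.833, 0.002, -1.159]
ft_force: [0.5, -0.1, -0.1]
opening: 0.994
```

```bash
python3 - <<'E'
from h import *
c=grab('wrist');o=c['obs'];print(o['tcp_pos'],o['orientation'],o['clock'],o['ft_force'],o['opening'])
cv2.imwrite('pics/w8.png',c['image'])
Rt=R.from_euler('z',23.7,degrees=True).as_matrix()@R.from_euler('y',15,degrees=True).as_matrix()@toolR(np.eye(3))
print(turn(Rt,o))
E
```

```text
[ 481.70063935 -117.71308852   22.15502075] [-1.83281802  0.00244685 -1.15893164] 10.9167 [ 0.49766921 -0.06224795 -0.06311241] 0.9936988747131769
[-0.12331112 -0.0679041   0.10187606]
```

View pics/w8.png

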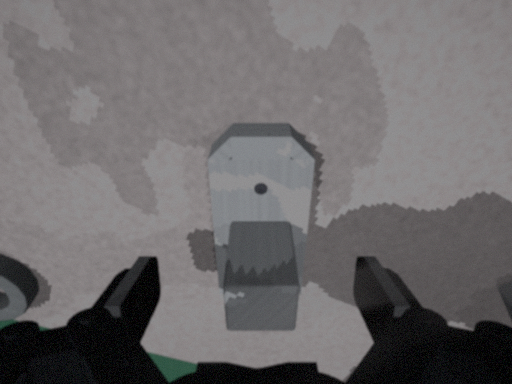

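The lug stands centred between the open pads. I'll raise slightly and close.

Call:
carry_out:
  plan:
    - {"x":0.0015,"y":0,"z":0.0022,"ax":0,"ay":0,"az":0,"jaw":1}
    - {"x":0.0015,"y":0,"z":0.0022,"ax":0,"ay":0,"az":0,"jaw":0.6}
    - {"x":0.0015,"y":0,"z":0.0022,"ax":0,"ay":0,"az":0,"jaw":0.4}
    - {"x":0.0015,"y":0,"z":0.0022,"ax":0,"ay":0,"az":0,"jaw":0.2}
    - {"x":0.0015,"y":0,"z":0.0022,"ax":0,"ay":0,"az":0,"jaw":0}
    - {"x":0.0015,"y":0,"z":0.0022,"ax":0,"ay":0,"az":0,"jaw":0}
    - {"x":0.0015,"y":0,"z":0.0022,"ax":0,"ay":0,"az":0,"jaw":0}
    - {"x":0.0015,"y":0,"z":0.0022,"ax":0,"ay":0,"az":0,"jaw":0}
    - {"x":0.0015,"y":0,"z":0.0022,"ax":0,"ay":0,"az":0,"jaw":0}

```text
clock: 11.72
tcp_pos: [484.5, -118.2, 25.0]
orientation: [-1.833, 0.001, -1.159]
ft_force: [1.0, -2.5, 0.9]
opening: 0.319
```

```bash
python3 - <<'E'
from h import *
c=grab('wrist');o=c['obs'];print(repr(o['tcp_pos']),repr(o['orientation']),o['clock'],o['ft_force'],o['opening'])
cv2.imwrite('pics/w9.png',c['image'])
E
```

```text
array([ 484.49478045, -118.21631841,   24.95716731]) array([-1.83253582e+00,  5.80751749e-04, -1.15884744e+00]) 11.7167 [ 1.01268272 -2.47718225  0.9313991 ] 0.31865950400211884
```

View pics/w9.png

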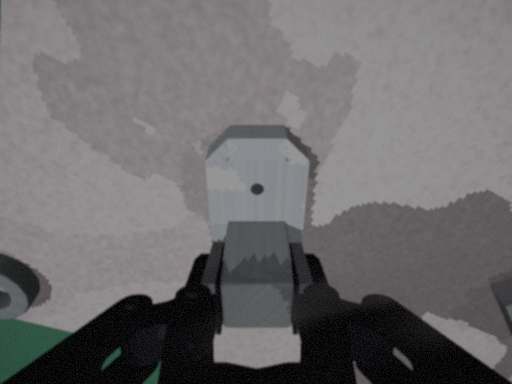

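```bash
cat >> h.py <<'E'
OFF=np.array([-4.15,0,24.96])
TC=R.from_euler('y',0.2617).as_matrix()@toolR(np.eye(3))
def inbed(o):
    Rc=R.from_euler('xyz',o['orientation']).as_matrix()@TC.T
    return (o['tcp_pos']-Rc@OFF-M0)@BB, np.degrees(R.from_matrix(BB.T@Rc).as_rotvec())
def goal(o,c):
    return M0+BB@(np.array(c)+OFF)-o['tcp_pos'], turn(BB@TC,o)
E
python3 -c "
from h import *
o=ctrl.get_obs();print(goal(o,[30,0,80]),goal(o,[30,0,20]))"
```

```text
(array([-34.98904471, 298.69853151, 124.22967344]), array([  4.73458286, -33.52761985, -30.13789013])) (array([ -2.18712258, 294.42666195,  74.17185652]), array([  4.73458286, -33.52761985, -30.13789013]))
```

Call:
carry_out:
  plan:
    - {"x":0,"y":0,"z":0.01,"ax":0,"ay":0,"az":0,"jaw":0}
    - {"x":0,"y":0,"z":0.03,"ax":0,"ay":0,"az":0,"jaw":0}
    - {"x":0,"y":0,"z":0.06,"ax":0,"ay":0,"az":0,"jaw":0}
    - {"x":0,"y":0,"z":0.1,"ax":0,"ay":0,"az":0,"jaw":0}
    - {"x":0,"y":0,"z":0.14,"ax":0,"ay":0,"az":0,"jaw":0}
    - {"x":0,"y":0,"z":0.17,"ax":0,"ay":0,"az":0,"jaw":0}
    - {"x":0,"y":0,"z":0.17,"ax":0,"ay":0,"az":0,"jaw":0}
    - {"x":0,"y":0,"z":0.17,"ax":0,"ay":0,"az":0,"jaw":0}

```text
clock: 12.43
tcp_pos: [484.9, -117.8, 196.2]
orientation: [-1.829, -0.0, -1.159]
ft_force: [-0.2, 0.1, -4.9]
opening: 0.32
```

```bash
python3 st.py 30,0,80 30,0,20
```

```text
t 12.4333 op 0.3197063291842042 F bed [-2.9  0.  -3.9] Tq [ 0.1  -0.17 -0.03]
carriage [ 102.47 -289.09   80.77] rot err tool [ 9.07 32.45 30.1 ]
[30.0, 0.0, 80.0] [-35.4 298.3 -47. ] [  4.76 -33.34 -30.11]
[30.0, 0.0, 20.0] [ -2.6 294.1 -97.1] [  4.76 -33.34 -30.11]
```

Held and lifted (4.9 N). Next, the transit to above the groove.

Call:
carry_out:
  plan:
    - {"x":-0.004,"y":0.033,"z":0.01,"ax":0.5,"ay":-3.7,"az":-3.3,"jaw":0}
    - {"x":-0.008,"y":0.066,"z":0.02,"ax":1.0,"ay":-7.4,"az":-6.7,"jaw":0}
    - {"x":-0.012,"y":0.1,"z":0.02,"ax":1.6,"ay":-11.1,"az":-10,"jaw":0}
    - {"x":-0.016,"y":0.135,"z":0.02,"ax":2.1,"ay":-14.8,"az":-13.4,"jaw":0}
    - {"x":-0.02,"y":0.17,"z":0.02,"ax":2.6,"ay":-18.5,"az":-16.7,"jaw":0}
    - {"x":-0.024,"y":0.205,"z":0.015,"ax":3.1,"ay":-22.2,"az":-20,"jaw":0}
    - {"x":-0.028,"y":0.24,"z":0.005,"ax":3.7,"ay":-25.9,"az":-23.4,"jaw":0}
    - {"x":-0.033,"y":0.27,"z":-0.01,"ax":4.2,"ay":-29.6,"az":-26.8,"jaw":0}
    - {"x":-0.035,"y":0.298,"z":-0.03,"ax":4.8,"ay":-33.3,"az":-30.1,"jaw":0}
    - {"x":-0.035,"y":0.298,"z":-0.047,"ax":4.8,"ay":-33.3,"az":-30.1,"jaw":0}
    - {"x":-0.035,"y":0.298,"z":-0.047,"ax":4.8,"ay":-33.3,"az":-30.1,"jaw":0}
    - {"x":-0.035,"y":0.298,"z":-0.047,"ax":4.8,"ay":-33.3,"az":-30.1,"jaw":0}

```text
clock: 13.43
tcp_pos: [444.2, 178.7, 143.1]
orientation: [-1.263, -0.004, -1.697]
ft_force: [0.6, -0.7, -3.4]
opening: 0.317
```

Call:
carry_out:
  plan:
    - {"x":0,"y":0,"z":0,"ax":0,"ay":0,"az":0,"jaw":0}
    - {"x":0,"y":0,"z":0,"ax":0,"ay":0,"az":0,"jaw":0}

```text
clock: 13.6
tcp_pos: [449.9, 179.5, 148.2]
orientation: [-1.252, 0.002, -1.7]
ft_force: [-0.3, -0.3, -3.4]
opening: 0.319
```

```bash
python3 st.py 30,0,20 30,0,6;  python3 -c "
from h import *
print(ctrl.get_obs()['q'])"
```

```text
t 13.6 op 0.31946037779197906 F bed [-2.1 -0.4 -2.8] Tq [-0.02  0.38  0.1 ]
carriage [29.8  -0.94 78.9 ] rot err tool [ 0.11  0.22 -0.06]
[30.0, 0.0, 20.0] [ 32.4  -3.2 -49.1] [-0.15 -0.21 -0.02]
[30.0, 0.0, 6.0] [ 40.1  -4.2 -60.8] [-0.15 -0.21 -0.02]
[ 3.90348603e-01 -2.06293202e-04  2.21834400e+00 -2.53393939e-01
  6.59485105e-01  2.27086067e+00]
```

The arm is well on target now. Lower to 20 mm above the floor and check with the camera.

Call:
carry_out:
  plan:
    - {"x":0.008,"y":0,"z":-0.012,"ax":-0.1,"ay":-0.2,"az":0,"jaw":0}
    - {"x":0.018,"y":-0.001,"z":-0.027,"ax":-0.1,"ay":-0.2,"az":0,"jaw":0}
    - {"x":0.027,"y":-0.002,"z":-0.04,"ax":-0.1,"ay":-0.2,"az":0,"jaw":0}
    - {"x":0.0325,"y":-0.003,"z":-0.049,"ax":-0.1,"ay":-0.2,"az":0,"jaw":0}
    - {"x":0.0325,"y":-0.003,"z":-0.049,"ax":-0.1,"ay":-0.2,"az":0,"jaw":0}
    - {"x":0.0325,"y":-0.003,"z":-0.049,"ax":-0.1,"ay":-0.2,"az":0,"jaw":0}

```text
clock: 14.1
tcp_pos: [482.4, 176.2, 99.1]
orientation: [-1.249, 0.001, -1.701]
ft_force: [-0.2, -0.4, -3.0]
opening: 0.322
```

```bash
cat > vis.py <<'E'
from h import *
import sys
c=grab('wrist');o=c['obs'];P=pts(c);Q=(P-M0-[0,0,-1.3])@BB
cv2.imwrite('pics/'+sys.argv[1]+'.png',c['image'])
a,_=inbed(o)
X=Q[...,0]-a[0];m=(abs(Q[...,2]-16-a[2])<4)&(X>16)&(X<42)&(abs(Q[...,1]-a[1])<25)
p=Q[m];v,u=np.where(m)
print(len(p),'y edges',np.percentile(p[:,1],[.5,99.5]),'mid',np.percentile(p[:,1],[.5,99.5]).mean(),'z',np.median(p[:,2]))
A=np.c_[p[:,:2],np.ones(len(p))];print('slab tilt deg x,y',np.degrees(np.linalg.lstsq(A,p[:,2],rcond=None)[0][:2]))
# yaw via left/right edges per row
E_=[]
for r in np.unique(v):
    k=Q[r][m[r]]
    if len(k)>20:E_.append((k[:,0].mean(),(k[:,1].min()+k[:,1].max())/2))
E_=np.array(E_);print('axis',np.polyfit(E_[:,0]-a[0],E_[:,1],1))
E
python3 vis.py w10; python3 st.py 30,0,6 30,0,2
```

```text
4935 y edges [-21.33128177  22.2712941 ] mid 0.4700061642294209 z 35.39445981764308
slab tilt deg x,y [-0.05737766 -0.06156707]
axis [-0.00231087  0.52889905]
t 14.15 op 0.3193991766433097 F bed [-2.4  0.5 -2.8] Tq [ 0.02  0.41 -0.04]
carriage [30.3   0.34 20.34] rot err tool [ 0.06 -0.02 -0.04]
[30.0, 0.0, 6.0] [  7.6  -1.3 -12.1] [-0.07  0.03  0.  ]
[30.0, 0.0, 2.0] [  9.7  -1.6 -15.5] [-0.07  0.03  0.  ]
```

View pics/w10.png

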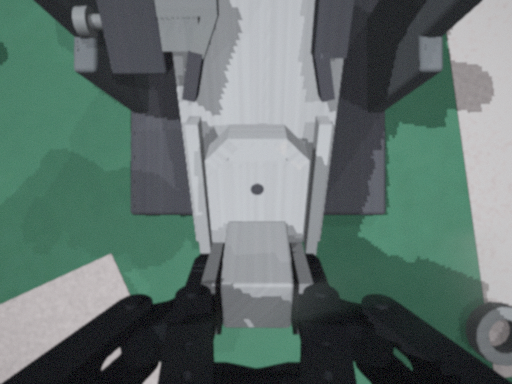

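The slab is parallel to the bed and centred between the walls (walls at px columns ~196 and ~322). Lower gently until contact.

Call:
carry_out:
  plan:
    - {"x":0.004,"y":-0.001,"z":-0.006,"ax":0,"ay":0,"az":0,"jaw":0}
    - {"x":0.0076,"y":-0.0013,"z":-0.012,"ax":0,"ay":0,"az":0,"jaw":0}
    - {"x":0.0092,"y":-0.0015,"z":-0.0146,"ax":0,"ay":0,"az":0,"jaw":0}
    - {"x":0.0103,"y":-0.0016,"z":-0.0164,"ax":0,"ay":0,"az":0,"jaw":0}
    - {"x":0.0103,"y":-0.0016,"z":-0.0164,"ax":0,"ay":0,"az":0,"jaw":0}

```text
clock: 14.57
tcp_pos: [491.8, 175.5, 82.3]
orientation: [-1.249, 0.001, -1.699]
ft_force: [-0.8, 0.6, -3.3]
opening: 0.316
```

```bash
python3 st.py 30,0,0 30,0,-1
```

```text
t 14.5667 op 0.3160631734923299 F bed [-2.6  0.5 -2.3] Tq [-0.06  0.39  0.05]
carriage [28.63  0.56  0.65] rot err tool [0.08 0.05 0.05]
[30.0, 0.0, 0.0] [ 1.4 -0.7  0.2] [-0.04 -0.05 -0.09]
[30.0, 0.0, -1.0] [ 2.  -0.8 -0.6] [-0.04 -0.05 -0.09]
```

Call:
carry_out:
  plan:
    - {"x":0.0008,"y":-0.0005,"z":-0.0004,"ax":0,"ay":0,"az":0,"jaw":0}
    - {"x":0.0013,"y":-0.0006,"z":-0.0012,"ax":0,"ay":0,"az":0,"jaw":0}
    - {"x":0.0013,"y":-0.0006,"z":-0.0012,"ax":0,"ay":0,"az":0,"jaw":0}

```text
clock: 14.82
tcp_pos: [491.9, 175.5, 82.2]
orientation: [-1.251, 0.001, -1.699]
ft_force: [-14.9, 1.7, 13.1]
opening: 0.316
```

```bash
python3 st.py 40,0,-1
```

```text
t 14.8167 op 0.31631067585163014 F bed [-5.3 -0.3 19.2] Tq [0.09 1.35 0.01]
carriage [28.64  0.54  0.54] rot err tool [0.06 0.13 0.03]
[40.0, 0.0, -1.0] [10.1 -1.8  4.9] [-0.05 -0.12 -0.06]
```

Floor contact found (~21 N normal). I'll ease off to a light touch and slide 20 mm up the slope.

Call:
carry_out:
  plan:
    - {"x":-0.0005,"y":0.0,"z":0.0007,"ax":0,"ay":0,"az":0,"jaw":0}
    - {"x":0.001,"y":-0.0005,"z":0.0017,"ax":0,"ay":0,"az":0,"jaw":0}
    - {"x":0.003,"y":-0.0008,"z":0.003,"ax":0,"ay":0,"az":0,"jaw":0}
    - {"x":0.0055,"y":-0.001,"z":0.0046,"ax":0,"ay":0,"az":0,"jaw":0}
    - {"x":0.008,"y":-0.0015,"z":0.0063,"ax":0,"ay":0,"az":0,"jaw":0}
    - {"x":0.0105,"y":-0.0018,"z":0.0079,"ax":0,"ay":0,"az":0,"jaw":0}
    - {"x":0.013,"y":-0.002,"z":0.0095,"ax":0,"ay":0,"az":0,"jaw":0}
    - {"x":0.0161,"y":-0.0025,"z":0.0117,"ax":0,"ay":0,"az":0,"jaw":0}
    - {"x":0.0161,"y":-0.0025,"z":0.0117,"ax":0,"ay":0,"az":0,"jaw":0}

```text
clock: 15.57
tcp_pos: [508.3, 172.4, 93.2]
orientation: [-1.251, 0.0, -1.699]
ft_force: [-9.7, 1.5, 7.3]
opening: 0.312
```

```bash
python3 st.py 60,0,0.5; python3 vis.py w11
```

```text
t 15.5667 op 0.3118347619794449 F bed [-4.2  0.2 11.5] Tq [-0.    1.04  0.  ]
carriage [48.61 -0.43  0.55] rot err tool [0.04 0.14 0.06]
[60.0, 0.0, 0.5] [ 9.5 -0.8  6.2] [-0.02 -0.14 -0.07]
4894 y edges [-21.62880341  21.89626383] mid 0.13373020872339225 z 16.012283259364317
slab tilt deg x,y [-0.01588025 -0.04393289]
axis [0.00135562 0.09434026]
```

View pics/w11.png

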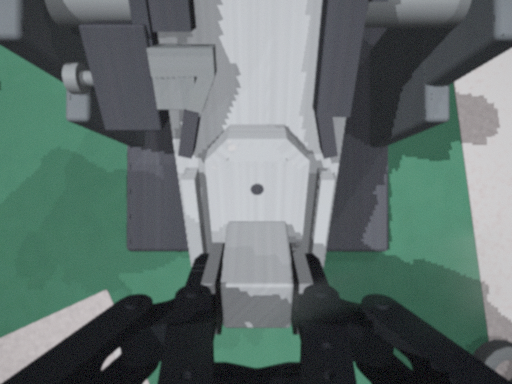

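It slides freely at F≈(-4,0,11) N, with the nose at x≈102, just entering the funnel. Continue 24 mm, slightly lighter.

Call:
carry_out:
  plan:
    - {"x":0.0016,"y":-0.0002,"z":0.0013,"ax":0,"ay":0,"az":0,"jaw":0}
    - {"x":0.0038,"y":-0.0005,"z":0.0028,"ax":0,"ay":0,"az":0,"jaw":0}
    - {"x":0.006,"y":-0.0008,"z":0.0042,"ax":0,"ay":0,"az":0,"jaw":0}
    - {"x":0.0083,"y":-0.0011,"z":0.0058,"ax":0,"ay":0,"az":0,"jaw":0}
    - {"x":0.0106,"y":-0.0014,"z":0.0073,"ax":0,"ay":0,"az":0,"jaw":0}
    - {"x":0.0129,"y":-0.0017,"z":0.0089,"ax":0,"ay":0,"az":0,"jaw":0}
    - {"x":0.0152,"y":-0.002,"z":0.0104,"ax":0,"ay":0,"az":0,"jaw":0}
    - {"x":0.0175,"y":-0.0023,"z":0.012,"ax":0,"ay":0,"az":0,"jaw":0}
    - {"x":0.0197,"y":-0.0026,"z":0.0135,"ax":0,"ay":0,"az":0,"jaw":0}
    - {"x":0.0197,"y":-0.0026,"z":0.0135,"ax":0,"ay":0,"az":0,"jaw":0}

```text
clock: 16.45
tcp_pos: [527.5, 169.3, 106.0]
orientation: [-1.252, -0.001, -1.699]
ft_force: [-7.2, -1.6, 4.3]
opening: 0.32
```

```bash
python3 st.py 84,0,0.5; python3 vis.py w12
```

```text
t 16.45 op 0.3201859835577465 F bed [-3.4 -2.5  7.4] Tq [-0.1   0.81  0.04]
carriage [71.8  -1.03  0.59] rot err tool [-0.01  0.22  0.08]
[84.0, 0.0, 0.5] [10.2 -0.3  6.6] [ 0.02 -0.22 -0.06]
4921 y edges [-22.37336681  21.29961264] mid -0.5368770844409649 z 16.033372484151453
slab tilt deg x,y [-0.09715202  0.02396949]
axis [-0.03245581  0.28676114]
```

Call:
carry_out:
  plan:
    - {"x":0.002,"y":0.0,"z":0.0014,"ax":0,"ay":0,"az":0,"jaw":0}
    - {"x":0.0042,"y":-0.0001,"z":0.0028,"ax":0,"ay":0,"az":0,"jaw":0}
    - {"x":0.0064,"y":-0.0004,"z":0.0043,"ax":0,"ay":0,"az":0,"jaw":0}
    - {"x":0.0086,"y":-0.0007,"z":0.0058,"ax":0,"ay":0,"az":0,"jaw":0}
    - {"x":0.0108,"y":-0.001,"z":0.0072,"ax":0,"ay":0,"az":0,"jaw":0}
    - {"x":0.013,"y":-0.0013,"z":0.0087,"ax":0,"ay":0,"az":0,"jaw":0}
    - {"x":0.0152,"y":-0.0016,"z":0.0102,"ax":0,"ay":0,"az":0,"jaw":0}
    - {"x":0.0175,"y":-0.0019,"z":0.0117,"ax":0,"ay":0,"az":0,"jaw":0}
    - {"x":0.0198,"y":-0.0022,"z":0.0132,"ax":0,"ay":0,"az":0,"jaw":0}
    - {"x":0.0198,"y":-0.0022,"z":0.0132,"ax":0,"ay":0,"az":0,"jaw":0}

```text
clock: 17.33
tcp_pos: [546.6, 166.4, 118.9]
orientation: [-1.254, -0.002, -1.7]
ft_force: [-8.1, -3.2, 4.6]
opening: 0.32
```

```bash
python3 st.py 120,0,0.5; python3 vis.py w13
```

```text
t 17.3333 op 0.32005844763312363 F bed [-3.8 -4.2  8. ] Tq [-0.52  0.86  0.09]
carriage [95.01 -1.52  0.64] rot err tool [-0.1   0.31  0.1 ]
[120.0, 0.0, 0.5] [20.8 -1.2 13.6] [ 0.1  -0.32 -0.03]
4953 y edges [-25.08590593  20.82970665] mid -2.128099636486425 z 16.04413281202195
slab tilt deg x,y [-0.01843911  0.10677209]
axis [-0.01002544 -1.48995487]
```

View pics/w13.png

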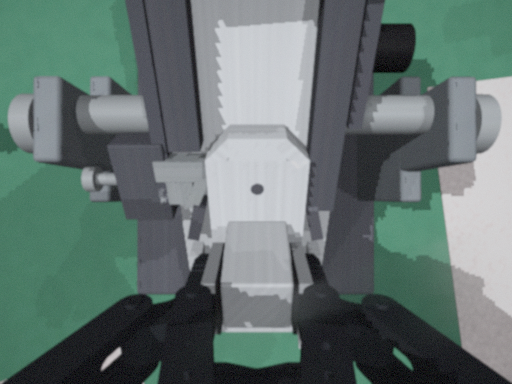

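The catch is riding on the slab's left side and the slab lies against the right guide with small forces (-4,-4,8). Continue 36 mm.

Call:
carry_out:
  plan:
    - {"x":0.0025,"y":-0.0001,"z":0.0016,"ax":0,"ay":0,"az":0,"jaw":0}
    - {"x":0.005,"y":-0.0003,"z":0.0033,"ax":0,"ay":0,"az":0,"jaw":0}
    - {"x":0.0075,"y":-0.0006,"z":0.005,"ax":0,"ay":0,"az":0,"jaw":0}
    - {"x":0.01,"y":-0.0009,"z":0.0066,"ax":0,"ay":0,"az":0,"jaw":0}
    - {"x":0.0125,"y":-0.0012,"z":0.0083,"ax":0,"ay":0,"az":0,"jaw":0}
    - {"x":0.015,"y":-0.0015,"z":0.01,"ax":0,"ay":0,"az":0,"jaw":0}
    - {"x":0.0175,"y":-0.0019,"z":0.0116,"ax":0,"ay":0,"az":0,"jaw":0}
    - {"x":0.02,"y":-0.0022,"z":0.0133,"ax":0,"ay":0,"az":0,"jaw":0}
    - {"x":0.0225,"y":-0.0025,"z":0.015,"ax":0,"ay":0,"az":0,"jaw":0}
    - {"x":0.025,"y":-0.0029,"z":0.0166,"ax":0,"ay":0,"az":0,"jaw":0}
    - {"x":0.0275,"y":-0.0032,"z":0.0183,"ax":0,"ay":0,"az":0,"jaw":0}
    - {"x":0.0298,"y":-0.0035,"z":0.0199,"ax":0,"ay":0,"az":0,"jaw":0}

```text
clock: 18.38
tcp_pos: [575.8, 162.7, 138.4]
orientation: [-1.255, -0.003, -1.699]
ft_force: [-10.3, -2.9, 3.1]
opening: 0.319
```

```bash
python3 st.py 155,0,0.5
```

```text
t 18.3833 op 0.31881093807352023 F bed [-6.5 -4.2  8. ] Tq [-0.52  0.97  0.24]
carriage [130.22  -1.34   0.68] rot err tool [-0.11  0.38  0.15]
[155.0, 0.0, 0.5] [20.6 -1.4 13.4] [ 0.13 -0.4  -0.06]
```

Call:
carry_out:
  plan:
    - {"x":0.0018,"y":-0.0001,"z":0.0011,"ax":0,"ay":0,"az":0,"jaw":0}
    - {"x":0.0036,"y":-0.0003,"z":0.0023,"ax":0,"ay":0,"az":0,"jaw":0}
    - {"x":0.0054,"y":-0.0005,"z":0.0035,"ax":0,"ay":0,"az":0,"jaw":0}
    - {"x":0.0072,"y":-0.0007,"z":0.0047,"ax":0,"ay":0,"az":0,"jaw":0}
    - {"x":0.009,"y":-0.0009,"z":0.0059,"ax":0,"ay":0,"az":0,"jaw":0}
    - {"x":0.0108,"y":-0.0011,"z":0.0071,"ax":0,"ay":0,"az":0,"jaw":0}
    - {"x":0.0126,"y":-0.0013,"z":0.0083,"ax":0,"ay":0,"az":0,"jaw":0}
    - {"x":0.0144,"y":-0.0015,"z":0.0095,"ax":0,"ay":0,"az":0,"jaw":0}
    - {"x":0.0162,"y":-0.0018,"z":0.0107,"ax":0,"ay":0,"az":0,"jaw":0}
    - {"x":0.018,"y":-0.002,"z":0.0119,"ax":0,"ay":0,"az":0,"jaw":0}
    - {"x":0.02,"y":-0.0023,"z":0.0133,"ax":0,"ay":0,"az":0,"jaw":0}

```text
clock: 19.3
tcp_pos: [595.7, 160.4, 151.6]
orientation: [-1.255, -0.003, -1.699]
ft_force: [-8.8, -1.8, 4.0]
opening: 0.323
```

```bash
python3 st.py 165,0,0.5; python3 vis.py w14
```

```text
t 19.3 op 0.3230309484673743 F bed [-4.9 -2.9  8. ] Tq [-0.57  1.02  0.26]
carriage [154.24  -1.06   0.67] rot err tool [-0.11  0.39  0.19]
[165.0, 0.0, 0.5] [ 9.  -0.1  5.7] [ 0.14 -0.41 -0.09]
4943 y edges [-23.87030218  21.4395828 ] mid -1.2153596906135498 z 16.007121102520504
slab tilt deg x,y [-0.16745755 -0.01821831]
axis [ 0.00207936 -0.91714839]
```

View pics/w14.png

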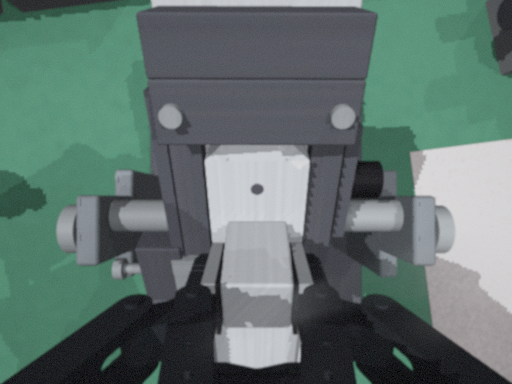

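The nose has just entered under the bridge (edge at row ~145) and forces are low. About 24 mm remain, so I'll go slower.

Call:
carry_out:
  plan:
    - {"x":0.001,"y":-0.0001,"z":0.0007,"ax":0,"ay":0,"az":0,"jaw":0}
    - {"x":0.002,"y":-0.0002,"z":0.0013,"ax":0,"ay":0,"az":0,"jaw":0}
    - {"x":0.003,"y":-0.0003,"z":0.002,"ax":0,"ay":0,"az":0,"jaw":0}
    - {"x":0.004,"y":-0.0004,"z":0.0027,"ax":0,"ay":0,"az":0,"jaw":0}
    - {"x":0.005,"y":-0.0006,"z":0.0033,"ax":0,"ay":0,"az":0,"jaw":0}
    - {"x":0.006,"y":-0.0007,"z":0.004,"ax":0,"ay":0,"az":0,"jaw":0}
    - {"x":0.007,"y":-0.0008,"z":0.0047,"ax":0,"ay":0,"az":0,"jaw":0}
    - {"x":0.008,"y":-0.001,"z":0.0053,"ax":0,"ay":0,"az":0,"jaw":0}
    - {"x":0.009,"y":-0.0011,"z":0.006,"ax":0,"ay":0,"az":0,"jaw":0}
    - {"x":0.01,"y":-0.0012,"z":0.0067,"ax":0,"ay":0,"az":0,"jaw":0}
    - {"x":0.011,"y":-0.0013,"z":0.0073,"ax":0,"ay":0,"az":0,"jaw":0}
    - {"x":0.0118,"y":-0.0014,"z":0.0079,"ax":0,"ay":0,"az":0,"jaw":0}

```text
clock: 20.35
tcp_pos: [607.4, 159.0, 159.5]
orientation: [-1.256, -0.004, -1.699]
ft_force: [-10.3, -2.6, 3.4]
opening: 0.318
```

```bash
python3 st.py
```

```text
t 20.35 op 0.317529693118988 F bed [-6.4 -3.9  8.3] Tq [-0.47  1.24  0.32]
carriage [168.44  -0.96   0.7 ] rot err tool [-0.12  0.41  0.2 ]
```

Call:
carry_out:
  plan:
    - {"x":0.0008,"y":-0.0001,"z":0.0006,"ax":0,"ay":0,"az":0,"jaw":0}
    - {"x":0.0017,"y":-0.0002,"z":0.0011,"ax":0,"ay":0,"az":0,"jaw":0}
    - {"x":0.0025,"y":-0.0003,"z":0.0017,"ax":0,"ay":0,"az":0,"jaw":0}
    - {"x":0.0033,"y":-0.0004,"z":0.0022,"ax":0,"ay":0,"az":0,"jaw":0}
    - {"x":0.0033,"y":-0.0004,"z":0.0022,"ax":0,"ay":0,"az":0,"jaw":0}

```text
clock: 20.77
tcp_pos: [609.9, 158.7, 161.2]
orientation: [-1.257, -0.004, -1.699]
ft_force: [-11.3, -2.5, 4.9]
opening: 0.317
```

```bash
python3 st.py
```

```text
t 20.7667 op 0.3167757174431118 F bed [-6.4 -4.  10.1] Tq [-0.52  1.33  0.27]
carriage [171.41  -0.99   0.76] rot err tool [-0.14  0.51  0.21]
```

Call:
carry_out:
  plan:
    - {"x":0.0004,"y":0,"z":0.0003,"ax":0,"ay":0,"az":0,"jaw":0}
    - {"x":0.0008,"y":-0.0001,"z":0.0006,"ax":0,"ay":0,"az":0,"jaw":0}
    - {"x":0.0012,"y":-0.0001,"z":0.0008,"ax":0,"ay":0,"az":0,"jaw":0}
    - {"x":0.0016,"y":-0.0002,"z":0.0011,"ax":0,"ay":0,"az":0,"jaw":0}

```text
clock: 21.1
tcp_pos: [610.9, 158.5, 161.9]
orientation: [-1.259, -0.004, -1.699]
ft_force: [-12.3, -1.8, 4.3]
opening: 0.318
```

```bash
python3 st.py
```

```text
t 21.1 op 0.3179817574369191 F bed [-7.6 -3.4 10.2] Tq [-0.49  1.42  0.34]
carriage [172.68  -1.05   0.79] rot err tool [-0.15  0.57  0.21]
```

Call:
carry_out:
  plan:
    - {"x":0.0004,"y":0,"z":0.0004,"ax":0,"ay":0,"az":0,"jaw":0}
    - {"x":0.0008,"y":-0.0001,"z":0.0007,"ax":0,"ay":0,"az":0,"jaw":0}
    - {"x":0.0012,"y":-0.0001,"z":0.001,"ax":0,"ay":0,"az":0,"jaw":0}
    - {"x":0.0015,"y":-0.0002,"z":0.0013,"ax":0,"ay":0,"az":0,"jaw":0}
    - {"x":0.0015,"y":-0.0002,"z":0.0013,"ax":0,"ay":0,"az":0,"jaw":0}

```text
clock: 21.52
tcp_pos: [612.5, 158.2, 163.1]
orientation: [-1.258, -0.004, -1.699]
ft_force: [-11.5, -1.6, 3.5]
opening: 0.319
```

```bash
python3 st.py; python3 vis.py w15
```

```text
t 21.5167 op 0.3193646997365793 F bed [-7.4 -3.1  9.1] Tq [-0.54  1.34  0.25]
carriage [174.65  -1.09   0.83] rot err tool [-0.15  0.57  0.21]
2319 y edges [-22.22554127  21.41084918] mid -0.4073460455476763 z 16.11318544041353
slab tilt deg x,y [ 0.334408   -0.32017368]
axis [-0.01023969 -0.35039134]
```

View pics/w15.png

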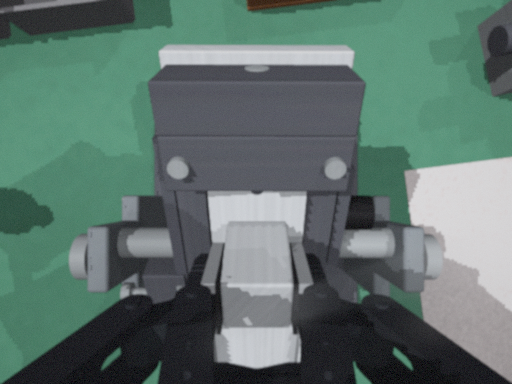

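Still sliding freely at 174.7. Continue in small steps.

Call:
carry_out:
  plan:
    - {"x":0.0004,"y":0,"z":0.0003,"ax":0,"ay":0,"az":0,"jaw":0}
    - {"x":0.0008,"y":-0.0001,"z":0.0006,"ax":0,"ay":0,"az":0,"jaw":0}
    - {"x":0.0012,"y":-0.0001,"z":0.0008,"ax":0,"ay":0,"az":0,"jaw":0}
    - {"x":0.0012,"y":-0.0001,"z":0.0008,"ax":0,"ay":0,"az":0,"jaw":0}

```text
clock: 21.9
tcp_pos: [613.5, 158.1, 163.7]
orientation: [-1.259, -0.004, -1.699]
ft_force: [-12.1, -2.7, 3.0]
opening: 0.315
```

```bash
python3 st.py; python3 - <<'E'
from h import *
c=grab('wrist');P=pts(c);Q=(P-M0-[0,0,-1.3])@BB
a,_=inbed(c['obs'])
for u in range(220,300,10):
    col=Q[:,u];b=np.where(abs(col[:,2]-27)<2.5)[0];b=b[b<230]
    l=np.where((abs(col[:,2]-56)<3)&(abs(col[:,1])<16))[0]
    print(u,'bridge front',round(col[b.max(),0],1),'lug',(round(col[l.min(),0],1),round(col[l.max(),0],1)) if len(l) else None)
print(a)
E
```

```text
t 21.9 op 0.31522552717559466 F bed [-8.1 -4.2  8.9] Tq [-0.46  1.38  0.33]
carriage [175.82  -1.08   0.87] rot err tool [-0.16  0.6   0.22]
220 bridge front 211.0 lug (np.float64(191.5), np.float64(182.0))
230 bridge front 211.5 lug (np.float64(189.1), np.float64(163.1))
240 bridge front 211.5 lug (np.float64(190.0), np.float64(164.1))
250 bridge front 211.4 lug (np.float64(189.7), np.float64(164.4))
260 bridge front 210.3 lug (np.float64(189.7), np.float64(163.6))
270 bridge front 211.5 lug (np.float64(190.3), np.float64(163.0))
280 bridge front 211.5 lug (np.float64(190.0), np.float64(164.5))
290 bridge front 210.5 lug (np.float64(190.1), np.float64(165.5))
[175.81957213  -1.0791311    0.86786567]
```

The camera puts the bridge edge at 211.3 and the lug centre at 176.9, so about 4.4 mm remain. Go 2.5 mm, then creep.

Call:
carry_out:
  plan:
    - {"x":0.0004,"y":0,"z":0.0003,"ax":0,"ay":0,"az":0,"jaw":0}
    - {"x":0.0008,"y":-0.0001,"z":0.0006,"ax":0,"ay":0,"az":0,"jaw":0}
    - {"x":0.0012,"y":-0.0001,"z":0.0009,"ax":0,"ay":0,"az":0,"jaw":0}
    - {"x":0.0016,"y":-0.0002,"z":0.0012,"ax":0,"ay":0,"az":0,"jaw":0}
    - {"x":0.002,"y":-0.0002,"z":0.0014,"ax":0,"ay":0,"az":0,"jaw":0}
    - {"x":0.002,"y":-0.0002,"z":0.0014,"ax":0,"ay":0,"az":0,"jaw":0}

```text
clock: 22.45
tcp_pos: [616.3, 158.7, 165.4]
orientation: [-1.257, -0.002, -1.7]
ft_force: [-8.9, -0.4, 0.8]
opening: 0.318
```

```bash
python3 st.py
```

```text
t 22.45 op 0.3179349273707864 F bed [-6.9 -1.6  5.5] Tq [-0.17  1.27  0.01]
carriage [ 1.7907e+02 -1.3000e-01  7.9000e-01] rot err tool [-0.07  0.5   0.09]
```

Call:
carry_out:
  plan:
    - {"x":0.0004,"y":0,"z":0.0003,"ax":0,"ay":0,"az":0,"jaw":0}
    - {"x":0.0008,"y":-0.0001,"z":0.0006,"ax":0,"ay":0,"az":0,"jaw":0}
    - {"x":0.0008,"y":-0.0001,"z":0.0006,"ax":0,"ay":0,"az":0,"jaw":0}

```text
clock: 22.7
tcp_pos: [617.1, 158.7, 166.0]
orientation: [-1.257, -0.002, -1.7]
ft_force: [-9.7, 0.5, 0.0]
opening: 0.318
```

```bash
python3 st.py
```

```text
t 22.7 op 0.3177254828625971 F bed [-8.1 -0.7  5.4] Tq [-0.1   1.31 -0.03]
carriage [1.7998e+02 2.0000e-02 8.2000e-01] rot err tool [-0.06  0.51  0.09]
```

Side force fell from −4 to −0.7 N and y sprang back to 0: the catch has snapped behind the tail. Creep on to feel the stop.

Call:
carry_out:
  plan:
    - {"x":0.0004,"y":0,"z":0.0003,"ax":0,"ay":0,"az":0,"jaw":0}
    - {"x":0.0008,"y":-0.0001,"z":0.0006,"ax":0,"ay":0,"az":0,"jaw":0}
    - {"x":0.0008,"y":-0.0001,"z":0.0006,"ax":0,"ay":0,"az":0,"jaw":0}

```text
clock: 22.95
tcp_pos: [617.2, 158.7, 166.1]
orientation: [-1.259, -0.002, -1.7]
ft_force: [-11.1, 1.1, 1.5]
opening: 0.318
```

```bash
python3 st.py
```

```text
t 22.95 op 0.31766112616290776 F bed [-8.5 -0.3  7.4] Tq [-0.03  1.41 -0.  ]
carriage [ 1.8013e+02 -1.0000e-02  8.7000e-01] rot err tool [-0.07  0.6   0.09]
```

Call:
carry_out:
  plan:
    - {"x":0.0004,"y":0,"z":0.0003,"ax":0,"ay":0,"az":0,"jaw":0}
    - {"x":0.0006,"y":-0.0001,"z":0.0004,"ax":0,"ay":0,"az":0,"jaw":0}
    - {"x":0.0006,"y":-0.0001,"z":0.0004,"ax":0,"ay":0,"az":0,"jaw":0}

```text
clock: 23.2
tcp_pos: [617.2, 158.7, 166.2]
orientation: [-1.26, -0.002, -1.7]
ft_force: [-11.8, 1.6, 1.0]
opening: 0.315
```

```bash
python3 st.py
```

```text
t 23.2 op 0.3146621599747066 F bed [-9.4  0.   7.4] Tq [-0.03  1.62 -0.01]
carriage [ 1.8015e+02 -1.0000e-02  9.1000e-01] rot err tool [-0.08  0.67  0.08]
```

Call:
carry_out:
  plan:
    - {"x":0.0004,"y":0,"z":0.0003,"ax":0,"ay":0,"az":0,"jaw":0}
    - {"x":0.0008,"y":-0.0001,"z":0.0006,"ax":0,"ay":0,"az":0,"jaw":0}
    - {"x":0.0012,"y":-0.0002,"z":0.0008,"ax":0,"ay":0,"az":0,"jaw":0}
    - {"x":0.0012,"y":-0.0002,"z":0.0008,"ax":0,"ay":0,"az":0,"jaw":0}

```text
clock: 23.53
tcp_pos: [617.2, 158.7, 166.3]
orientation: [-1.263, -0.002, -1.7]
ft_force: [-14.5, 1.9, 1.3]
opening: 0.317
```

```bash
python3 st.py
```

```text
t 23.5333 op 0.3172499394198011 F bed [-11.5  -0.    9.1] Tq [ 0.11  1.87 -0.05]
carriage [ 1.8015e+02 -2.0000e-02  1.0200e+00] rot err tool [-0.1   0.82  0.08]
```

Call:
carry_out:
  plan:
    - {"x":0.0006,"y":-0.0001,"z":0.0004,"ax":0,"ay":0,"az":0,"jaw":0}
    - {"x":0.0012,"y":-0.0001,"z":0.0008,"ax":0,"ay":0,"az":0,"jaw":0}
    - {"x":0.0018,"y":-0.0002,"z":0.0011,"ax":0,"ay":0,"az":0,"jaw":0}
    - {"x":0.0024,"y":-0.0003,"z":0.0014,"ax":0,"ay":0,"az":0,"jaw":0}
    - {"x":0.0024,"y":-0.0003,"z":0.0014,"ax":0,"ay":0,"az":0,"jaw":0}

```text
clock: 23.95
tcp_pos: [617.1, 158.6, 166.5]
orientation: [-1.268, -0.003, -1.7]
ft_force: [-19.8, 3.2, 3.2]
opening: 0.32
```

```bash
python3 st.py
```

```text
t 23.95 op 0.32049139440509766 F bed [-14.9   0.6  13.7] Tq [ 0.26  2.52 -0.04]
carriage [ 1.8002e+02 -9.0000e-02  1.1700e+00] rot err tool [-0.15  1.14  0.09]
```

Firm stop: position holds at 180.1 while the force rises. Now relax and pull back slightly to test that the catch holds.

Call:
carry_out:
  plan:
    - {"x":-0.0012,"y":0.0002,"z":-0.0008,"ax":0,"ay":0,"az":0,"jaw":0}
    - {"x":-0.0025,"y":0.0003,"z":-0.0016,"ax":0,"ay":0,"az":0,"jaw":0}
    - {"x":-0.0037,"y":0.0005,"z":-0.0024,"ax":0,"ay":0,"az":0,"jaw":0}
    - {"x":-0.005,"y":0.0006,"z":-0.0032,"ax":0,"ay":0,"az":0,"jaw":0}
    - {"x":-0.0062,"y":0.0007,"z":-0.004,"ax":0,"ay":0,"az":0,"jaw":0}
    - {"x":-0.0062,"y":0.0007,"z":-0.004,"ax":0,"ay":0,"az":0,"jaw":0}

```text
clock: 24.45
tcp_pos: [617.1, 158.8, 165.8]
orientation: [-1.254, -0.001, -1.699]
ft_force: [-7.1, 0.2, 1.3]
opening: 0.316
```

```bash
python3 st.py
```

```text
t 24.45 op 0.31640325295076277 F bed [-5.2 -0.8  5. ] Tq [-0.1   0.88  0.  ]
carriage [1.7998e+02 1.2000e-01 6.8000e-01] rot err tool [-0.01  0.33  0.09]
```

Call:
carry_out:
  plan:
    - {"x":-0.0008,"y":0.0001,"z":-0.0005,"ax":0,"ay":0,"az":0,"jaw":0}
    - {"x":-0.0016,"y":0.0002,"z":-0.001,"ax":0,"ay":0,"az":0,"jaw":0}
    - {"x":-0.0025,"y":0.0003,"z":-0.0016,"ax":0,"ay":0,"az":0,"jaw":0}
    - {"x":-0.0025,"y":0.0003,"z":-0.0016,"ax":0,"ay":0,"az":0,"jaw":0}

```text
clock: 24.78
tcp_pos: [616.0, 159.3, 164.9]
orientation: [-1.251, 0.0, -1.699]
ft_force: [-5.3, -0.6, -0.3]
opening: 0.322
```

```bash
python3 st.py
```

```text
t 24.7833 op 0.3216484627448086 F bed [-4.5 -1.2  2.6] Tq [-0.12  0.85  0.04]
carriage [178.63   0.49   0.61] rot err tool [0.05 0.16 0.06]
```

Call:
carry_out:
  plan:
    - {"x":-0.0008,"y":0,"z":-0.0005,"ax":0,"ay":0,"az":0,"jaw":0}
    - {"x":-0.0016,"y":0.0001,"z":-0.001,"ax":0,"ay":0,"az":0,"jaw":0}
    - {"x":-0.0025,"y":0.0001,"z":-0.0016,"ax":0,"ay":0,"az":0,"jaw":0}
    - {"x":-0.0025,"y":0.0001,"z":-0.0016,"ax":0,"ay":0,"az":0,"jaw":0}

```text
clock: 25.12
tcp_pos: [615.3, 159.5, 164.4]
orientation: [-1.247, 0.001, -1.699]
ft_force: [-1.1, -0.6, -1.7]
opening: 0.32
```

```bash
python3 st.py
```

```text
t 25.1167 op 0.319595910198394 F bed [-1.8 -0.8 -0.9] Tq [-0.25  0.52 -0.04]
carriage [177.79   0.59   0.56] rot err tool [ 0.1  -0.06  0.05]
```

Call:
carry_out:
  plan:
    - {"x":-0.0008,"y":0,"z":-0.0005,"ax":0,"ay":0,"az":0,"jaw":0}
    - {"x":-0.0016,"y":0.0001,"z":-0.001,"ax":0,"ay":0,"az":0,"jaw":0}
    - {"x":-0.002,"y":0.0001,"z":-0.0013,"ax":0,"ay":0,"az":0,"jaw":0}
    - {"x":-0.002,"y":0.0001,"z":-0.0013,"ax":0,"ay":0,"az":0,"jaw":0}

```text
clock: 25.45
tcp_pos: [614.9, 159.7, 164.4]
orientation: [-1.244, 0.002, -1.698]
ft_force: [4.1, -2.5, 0.9]
opening: 0.318
```

```bash
python3 st.py
```

```text
t 25.45 op 0.3177562392815392 F bed [ 4.1 -2.  -1.6] Tq [-0.39 -0.56 -0.01]
carriage [177.61   0.81   0.84] rot err tool [ 0.16 -0.28  0.02]
```

The catch holds: the carriage stays at 177.7 (2.5 mm back from the stop) against a ~6 N pull. Relieve the pull, open, and withdraw along the fingers.

Call:
carry_out:
  plan:
    - {"x":0.001,"y":0,"z":0.0005,"ax":0,"ay":0,"az":0,"jaw":0}
    - {"x":0.0018,"y":-0.0002,"z":0.001,"ax":0,"ay":0,"az":0,"jaw":0}
    - {"x":0.0018,"y":-0.0002,"z":0.001,"ax":0,"ay":0,"az":0,"jaw":0}
    - {"x":0.0018,"y":-0.0002,"z":0.001,"ax":0,"ay":0,"az":0,"jaw":0.4}
    - {"x":0.0018,"y":-0.0002,"z":0.001,"ax":0,"ay":0,"az":0,"jaw":0.6}
    - {"x":0.0018,"y":-0.0002,"z":0.001,"ax":0,"ay":0,"az":0,"jaw":0.8}
    - {"x":0.0018,"y":-0.0002,"z":0.001,"ax":0,"ay":0,"az":0,"jaw":0.8}

```text
clock: 26.03
tcp_pos: [613.5, 159.7, 163.1]
orientation: [-1.251, 0.001, -1.699]
ft_force: [-0.4, -1.0, -0.2]
opening: 0.793
```

```bash
python3 st.py; python3 vis.py w16
```

```text
t 26.0333 op 0.7928083326353688 F bed [-0.3 -1.   0. ] Tq [-0.04  0.17  0.01]
carriage [175.49   0.61   0.45] rot err tool [0.09 0.13 0.07]
2173 y edges [-21.44762776  23.77534712] mid 1.1638596765243978 z 16.006665823711977
slab tilt deg x,y [ 0.52663326 -0.05695474]
axis [ 0.29727804 -5.4448362 ]
```

View pics/w16.png

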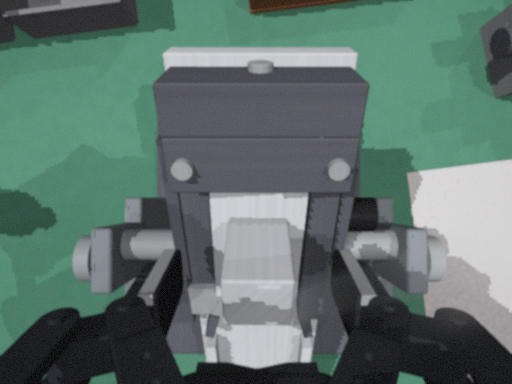

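The carriage stays put with the fingers open and no force. Withdraw along the tool axis.

Call:
carry_out:
  plan:
    - {"x":-0.003,"y":0.0004,"z":0.01,"ax":0,"ay":0,"az":0,"jaw":0.8}
    - {"x":-0.0075,"y":0.001,"z":0.024,"ax":0,"ay":0,"az":0,"jaw":0.8}
    - {"x":-0.0155,"y":0.002,"z":0.0475,"ax":0,"ay":0,"az":0,"jaw":0.8}
    - {"x":-0.025,"y":0.003,"z":0.076,"ax":0,"ay":0,"az":0,"jaw":0.8}
    - {"x":-0.04,"y":0.003,"z":0.105,"ax":0,"ay":0,"az":0,"jaw":0.8}
    - {"x":-0.07,"y":0.003,"z":0.125,"ax":0,"ay":0,"az":0,"jaw":0.8}
    - {"x":-0.1,"y":0.003,"z":0.14,"ax":0,"ay":0,"az":0,"jaw":0.8}
    - {"x":-0.11,"y":0.003,"z":0.14,"ax":0,"ay":0,"az":0,"jaw":0.8}
    - {"x":-0.11,"y":0.003,"z":0.14,"ax":0,"ay":0,"az":0,"jaw":0.8}

```text
clock: 26.83
tcp_pos: [502.9, 162.9, 305.4]
orientation: [-1.247, 0.002, -1.698]
ft_force: [0.0, 0.3, -1.4]
opening: 0.799
```

```bash
python3 - <<'E'
from h import *
c=grab('wrist');o=c['obs'];print(o['clock'],o['tcp_pos'],o['ft_force']);im=c['image'];cv2.imwrite('pics/w17.png',im)
P=pts(c);Q=(P-M0-[0,0,-1.3])@BB
l=Q[(abs(Q[...,2]-56)<2.5)&(abs(Q[...,1])<18)&(Q[...,0]>60)&(Q[...,0]<215)];print('lug',l.mean(0),len(l))
s=Q[(abs(Q[...,2]-16)<2)&(abs(Q[...,1])<18)&(Q[...,0]>90)&(Q[...,0]<215)];print('slab x',np.percentile(s[:,0],[.5,99.5]))
c=grab('top');cv2.imwrite('pics/top2.png',c['image']);c=grab('scene');cv2.imwrite('pics/scene2.png',c['image'])
cv2.imwrite('pics/w17c.png',cv2.resize(im[0:300,120:380],None,fx=2,fy=2,interpolation=cv2.INTER_CUBIC))
E
```

```text
26.8333 [502.87236824 162.85520946 305.38904935] [ 0.03898432  0.2734411  -1.41485626]
lug [178.55110235   0.80985087  55.85250157] 1058
slab x [135.72913642 207.95399606]
```

View pics/w17c.png

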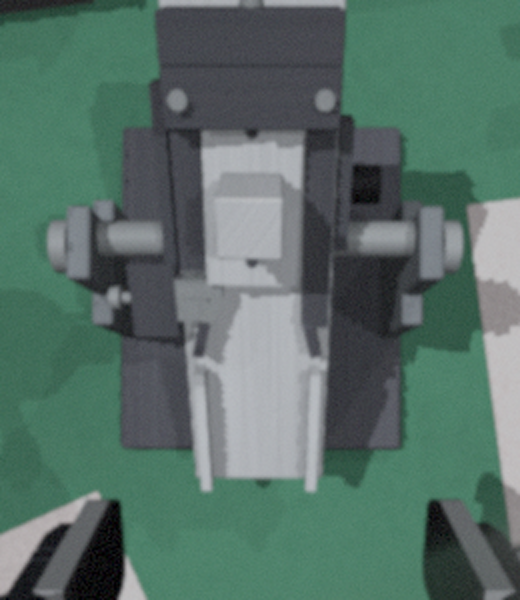

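View pics/top2.png

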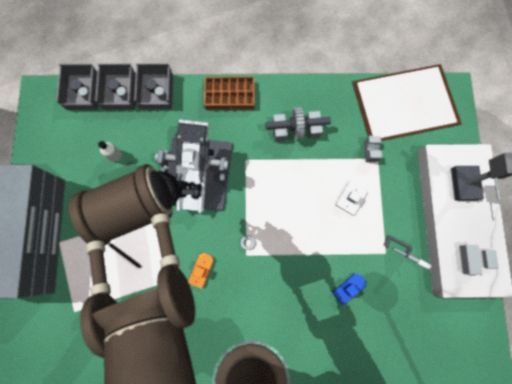

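With the arm clear, the carriage sits at lug x = 178.6, about 2.7 mm short of the stop. The catch tongue is out behind its tail at crop px (205,290). In the top view the bystanders look unmoved: ring (248,242), wide carriage (352,197) and the rest. Handing in.

```bash
python3 - <<'E'
from h import *
a=cv2.imread('pics/top0.png');b=cv2.imread('pics/top2.png')
for n,(u,v) in dict(ring=(248,242),wide=(352,197),vblock=(374,149),mic=(405,252),bottle=(110,152),marker=(125,255),orange=(201,270),gear=(299,124)).items():
    t=a[v-13:v+13,u-13:u+13];r=cv2.matchTemplate(b[v-25:v+25,u-25:u+25],t,cv2.TM_CCOEFF_NORMED);m=cv2.minMaxLoc(r);print(n,round(m[1],2),m[3][0]-12,m[3][1]-12)
c=grab('wrist');Q=(pts(c)-M0-[0,0,-1.3])@BB
l=Q[(abs(Q[...,2]-56)<2.5)&(abs(Q[...,1])<18)&(Q[...,0]>60)&(Q[...,0]<215)];print('lug',l.mean(0),c['obs']['clock'])
print(ctrl.hand_in())
E
```

```text
ring 0.79 0 -12
wide 1.0 0 0
vblock 1.0 0 0
mic 0.91 0 0
bottle 1.0 0 0
marker 1.0 0 0
orange 0.99 0 0
gear 1.0 0 0
lug [178.50267      0.76379831  55.86228246] 26.9833
the job is handed in; nothing more can be done
None
```

The narrow carriage is loaded in the rest and held by the catch alone. I handed the job in at about 27 s of the 51 s allowed; no verdict is reported.

- **What I did:** My first grip was square to the slab, and joint 6 hit its limit above the rest. I set the carriage back down at its old spot, regripped it with the hand pitched 15°, and laid it in the groove bevelled nose first. I then slid it up with about 5–15 N of normal force until the catch snapped (side force fell from −4 N to about 0). I eased it onto the stop at about 15 N on the wrist sensor, short of the 20 N guide but with the position no longer moving. A pull back of about 6 N was held by the catch 2.5 mm short of the stop. Then I let go.
- **Last checks:** With the arm clear, the lug read x = 178.5 to 178.6 mm in two pictures 0.15 s apart, about 2.7 mm off the stop. That fits a pin travel of about 0.009 m. The catch tongue is visible behind the tail.
- **Bystanders:** The wide carriage, V-block, micrometer, oil bottle, marker, orange piece and gear rest matched their starting pictures with no shift.
- **A check that disagreed:** The setting ring's picture match was poor (0.79, at the edge of the search window), most likely because the arm's shadow had reached it. By eye it is still at px (248,242). I did not pass low over it.

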